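# Load a shaker carrier with jars and close its ratchet bar

## Robot

A 6-joint arm with a two-finger parallel gripper is mounted at the origin on a cart in front of the work surface, level with it; the furniture and walls round the work are solid. World frame = base frame: x ahead of the robot, y to its left, z up, the work surface at z = 0. Lengths are in m, angles in rad, forces in N, time in s.
With the tool pointing down it reaches from about 0.275 to 0.85 m from the base axis. Payload 5.2 kg.
Tool frame: the origin (TCP) lies on the centre line of the jaws, within the pads' length; the fingertips stand 25 mm ahead of it and the grasp point (between the pads) lies 6 mm ahead of it; z points along the fingers, y is the direction in which the jaws open and shut (so a half turn about z gives the same grasp; the last joint's range is limited). The gripper opens to 85 mm and grips with 20 to 120 N. Pads are 22 mm wide; open, the fingers measure 114 mm over their backs; the gripper's body (76 mm by 85 mm) begins 54 mm behind the grasp point. The pads swing forward as they close: fully open they stand 13 mm farther back than shut.
Start: joints at [1.133, 0.259, 1.535, -0, 1.348, -0.203], TCP at [0.128, 0.535, 0.256] pointing down, gripper open.
Joint ranges: [-3.14, 3.14], [-0.91, 2.08], [0.19, 2.58], [-1.22, 4.36], [0.22, 2.71], [-3.12, 3.12]. Speed limits (rad/s): [2.57, 2.57, 3.14, 3.14, 3.14, 3.14].

## Interface

Orientations are given as a rotation vector (axis times angle).
In Python, from rig import * gives the robot as it stands. The module is installed in compiled form; this text tells all that it offers.
- The arm moves only by the tool servo_tool, never from a script. Its argument "commands" is a list of rows, each an object with "xyz": the shift along the world's x, y, z in mm, a list of three; "rotation": the turn, a rotation vector about the world's x, y, z in rad, a list of three. In form: [{"xyz": [x, y, z], "rotation": [wx, wy, wz]}, ...]. A call has exactly 10 rows; each row shifts and turns the commanded pose from where the row before left it; what a row does not reach is not made up. A row lasts 1/10 s, in which the tool goes at most 50 mm and 8.59 degrees, less where a joint would pass 70% of its speed; a pose out of reach is approached as far as the arm can. A call is refused whole if a number of a shift passes 50 or a number of a turn 0.15, either way. A call with a gripper value outside its range is refused whole. "grip" is the opening in per cent of the stroke, from 0 (shut) to 100 (fully open), set as the call begins (left out, the last holds). The fingers move at their own pace and stop on an object; "squeeze" is the grip in N (left out, the last holds). Time passes only in rows, so rows that do not move let the fingers close, or fill a call up. It gives the time, the measured TCP pose, the force and the opening at its end, in the units of the state.
- get_obs(): the state, without advancing time (a new reading comes with each control period).
- snapshot(name): name is "scene" or "top" or "wrist"; returns the picture (480x640x3 uint8, blue, green, red); there is no depth.
- get_calibration(name): a dict with "fx", "fy", "cx", "cy" (pixels), "world_to_cam" (4x4, takes a point from world to camera coordinates); the wrist camera has in their place "hand_eye" (4x4, takes a point from camera to tool coordinates, whose origin is the TCP and whose axes are the flange's). Camera axes: x right, y up, looking along -z (the intrinsics and any distortion apply to the point x, -y, -z); pixel columns grow to the right and rows downward; lengths in m; the calibration is good to about 2 mm. A picture is of the moment at which its call begins: read the wrist's pose just before it. get_calibration takes no time and is no camera call.
- hand_in(): hands the job in, once; it reports no verdict.
The state is a dict: "clock": time; "joints": joint angles; "joint_vel": joint speeds; "effort": joint torques, N m; "tool_pos": TCP position; "orientation": TCP orientation; "force": force on the tool from outside, world axes, zero at the start; "wrist_torque": the same for the moment, N m; "grip_width": finger opening in m.
Only numpy, scipy, OpenCV 4.12 (cv2) and the standard library are available. Lean on these libraries where they do the work, as an engineer would, in place of code of your own. Each camera call takes 0.05 s, during which the arm holds its last target.

## Task

Load the shaker carrier: stand every specimen jar upright on the carrier's rubber pads, one to a pad, in an unbroken row that begins at the left-hand pad (the end away from the ratchet), while the retaining bar is still open. Then flip the ratchet's direction lever over to the other side and swing the ratchet handle back and forth until the bar is fully closed in front of the jars. Do not disturb the other things on the bench.

Things in the scene. Friction and masses are not known exactly. Their poses are not given: they have to be found in the camera images.
- carrier: Fixed jar carrier of a bench shaker: white box 170 mm deep (its x, away from the robot) and 300 mm wide (its y), aluminium platform on top with its floor 60 mm above the bench. Origin at the bench under its centre. Back rail 26 mm high above the floor, inner face at x = +60; end walls 18 mm high, inner faces at y = +-146. A ratchet head stands at its -y end (robot's right).
- bar (a joint): Slide (m) of the retaining bar along the platform's front, 23 mm high above the floor, running toward the back rail: 0 fully open (face 121 mm from the rail), 0.050 fully closed at its stop (face 71 mm from the rail, just clear of 64 mm jars). A screw drives it, 10 mm per rad of the ratchet wheel; it cannot be pushed by hand (over 30 N). Starts 2 to 10 mm from fully open.
- handle (a joint): Ratchet handle angle, rad, -0.45 to 0.65, counter-clockwise from above; at 0 it points along the carrier's -x (to the robot), positive swings its knob to the robot's right. About 3 N at the knob moves it idle, 6 to 8 N when it drives, hard stop once the bar is home; it stays where it is left. The wheel has 20 teeth (0.314 rad each): it moves by whole teeth per swing.
- lever (a joint): Ratchet direction lever, rides on the handle: angle to it, rad, same sense, -0.42 to 0.42, sprung over centre to either side (up to 0.2 less while teeth click). Positive (post right of the handle): swings to the right drive and close the bar, swings left run free. Negative (as it starts): swings left drive and open it. About 3 N at the post flips it.
- ratchet_axis (a point): On the vertical axis of the ratchet wheel and handle, 110 mm above the bench (fixed to the carrier, at x = +50, y = -262 mm in its frame).
- handle_knob (a point): Centre of the gripping part of the upright black knob at the end of the handle: a post 20 mm in diameter, 170 mm from the ratchet axis, from 60 to 126 mm above the bench; this point is 110 mm above the bench. The handle bar under it lies 49 to 57 mm above the bench.
- lever_post (a point): On the upright black post of the direction lever, 12 mm in diameter, free from 72 to 114 mm above the bench; this point is 96 mm above it. The post is 38 mm from the lever's pivot, which lies on the handle's line 65 mm from the ratchet axis; at lever angle 0 the post is on that line, 103 mm from the axis.
- pad1 (a point): Centre of the top of a round black rubber pad, 62 mm in diameter, on the platform floor (left-hand end, farthest from the ratchet); pads are 70 mm apart in one row along the carrier's y. 60 mm above the bench, 36 mm in front of the back rail's face; flush, no recess.
- pad2 (a point): Centre of the top of a round black rubber pad, 62 mm in diameter, on the platform floor (second from the left); pads are 70 mm apart in one row along the carrier's y. 60 mm above the bench, 36 mm in front of the back rail's face; flush, no recess.
- pad3 (a point): Centre of the top of a round black rubber pad, 62 mm in diameter, on the platform floor (third from the left); pads are 70 mm apart in one row along the carrier's y. 60 mm above the bench, 36 mm in front of the back rail's face; flush, no recess.
- pad4 (a point): Centre of the top of a round black rubber pad, 62 mm in diameter, on the platform floor (right-hand end, next to the ratchet); pads are 70 mm apart in one row along the carrier's y. 60 mm above the bench, 36 mm in front of the back rail's face; flush, no recess.
- jar1_c (a point): Centre (half-way up) of an upright specimen jar, 75 mm high: grey-white body 60 mm in diameter, screw lid 64 mm in diameter and 16 mm high on top. About 0.06 to 0.12 kg. Absent in some starts.
- jar2_c (a point): Centre (half-way up) of an upright specimen jar, 75 mm high: grey-white body 60 mm in diameter, screw lid 64 mm in diameter and 16 mm high on top. About 0.06 to 0.12 kg. Absent in some starts.
- jar3_c (a point): Centre (half-way up) of an upright specimen jar, 75 mm high: grey-white body 60 mm in diameter, screw lid 64 mm in diameter and 16 mm high on top. About 0.06 to 0.12 kg. Absent in some starts.
- jar4_c (a point): Centre (half-way up) of an upright specimen jar, 75 mm high: grey-white body 60 mm in diameter, screw lid 64 mm in diameter and 16 mm high on top. About 0.06 to 0.12 kg. Absent in some starts.
- timer: Bench timer, 45 x 70 x 29 mm, loose; not part of the job. Origin at the centre of its underside.
- flask: Conical flask, 80 mm in diameter, 119 mm high, loose; not part of the job. Origin at the centre of its underside.
- wash: Square plastic wash bottle, 68 x 68 x 228 mm, loose; not part of the job. Origin at the centre of its underside.
- tubes: Rack of capped tubes, 52 x 124 x 120 mm, loose; not part of the job. Origin at the centre of its underside.
- plates: Free stack of culture plates, 95 mm in diameter, 106 mm high, loose; not part of the job. Origin at the centre of its underside.
- dish: Single culture plate, 90 mm in diameter, 15 mm high, loose; not part of the job. Origin at the centre of its underside.
Mind the look-alikes: they are no part of the job. What is shaped like the part that bears jar2_c but blue is not meant. Leave any turquoise look-alike of the part that bears jar4_c alone.

How it is judged:
On the way, in this order (a step that is already met when the one before it is completed fails the run):
1. all jars stand in an unbroken row from the left-hand pad while the bar is still open ((horizontal distance between jar1_c and pad1 below 0.014 m or (horizontal distance between jar1_c and pad2 below 0.014 m and horizontal distance between any of jar2_c, jar3_c, jar4_c and pad1 below 0.014 m) or (horizontal distance between jar1_c and pad3 below 0.014 m and horizontal distance between any of jar2_c, jar3_c, jar4_c and pad2 below 0.014 m) or (horizontal distance between jar1_c and pad4 below 0.014 m and horizontal distance between any of jar2_c, jar3_c, jar4_c and pad3 below 0.014 m)) and angle between each of jar1_c, jar2_c, jar3_c, jar4_c's own z axis and vertical below 0.1 rad and z of jar1_c in the frame of carrier between 0.094 and 0.102 m and (horizontal distance between jar2_c and pad1 below 0.014 m or (horizontal distance between jar2_c and pad2 below 0.014 m and horizontal distance between any of jar1_c, jar3_c, jar4_c and pad1 below 0.014 m) or (horizontal distance between jar2_c and pad3 below 0.014 m and horizontal distance between any of jar1_c, jar3_c, jar4_c and pad2 below 0.014 m) or (horizontal distance between jar2_c and pad4 below 0.014 m and horizontal distance between any of jar1_c, jar3_c, jar4_c and pad3 below 0.014 m)) and z of jar2_c in the frame of carrier between 0.094 and 0.102 m and (horizontal distance between jar3_c and pad1 below 0.014 m or (horizontal distance between jar3_c and pad2 below 0.014 m and horizontal distance between any of jar1_c, jar2_c, jar4_c and pad1 below 0.014 m) or (horizontal distance between jar3_c and pad3 below 0.014 m and horizontal distance between any of jar1_c, jar2_c, jar4_c and pad2 below 0.014 m) or (horizontal distance between jar3_c and pad4 below 0.014 m and horizontal distance between any of jar1_c, jar2_c, jar4_c and pad3 below 0.014 m)) and z of jar3_c in the frame of carrier between 0.094 and 0.102 m and (horizontal distance between jar4_c and pad1 below 0.014 m or (horizontal distance between jar4_c and pad2 below 0.014 m and horizontal distance between any of jar1_c, jar2_c, jar3_c and pad1 below 0.014 m) or (horizontal distance between jar4_c and pad3 below 0.014 m and horizontal distance between any of jar1_c, jar2_c, jar3_c and pad2 below 0.014 m) or (horizontal distance between jar4_c and pad4 below 0.014 m and horizontal distance between any of jar1_c, jar2_c, jar3_c and pad3 below 0.014 m)) and z of jar4_c in the frame of carrier between 0.094 and 0.102 m and value of joint bar below 0.02 m), for 0.2 s.
2. the direction lever leans to the closing side and the ratchet has closed the bar (value of joint bar above 0.046 m and value of joint lever above 0.1 rad), for 0.2 s.
At the end, for the whole second after the job is handed in: Every jar stands upright (within 0.1 rad) and at rest on the platform, its centre within 14 mm of a pad's centre; the first jar is on the left-hand pad and each other jar's left neighbour pad is occupied too; the retaining bar is closed to within 4 mm of its stop ((horizontal distance between jar1_c and pad1 below 0.014 m or (horizontal distance between jar1_c and pad2 below 0.014 m and horizontal distance between any of jar2_c, jar3_c, jar4_c and pad1 below 0.014 m) or (horizontal distance between jar1_c and pad3 below 0.014 m and horizontal distance between any of jar2_c, jar3_c, jar4_c and pad2 below 0.014 m) or (horizontal distance between jar1_c and pad4 below 0.014 m and horizontal distance between any of jar2_c, jar3_c, jar4_c and pad3 below 0.014 m)) and angle between each of jar1_c, jar2_c, jar3_c, jar4_c's own z axis and vertical below 0.1 rad and z of jar1_c in the frame of carrier between 0.094 and 0.102 m and (horizontal distance between jar2_c and pad1 below 0.014 m or (horizontal distance between jar2_c and pad2 below 0.014 m and horizontal distance between any of jar1_c, jar3_c, jar4_c and pad1 below 0.014 m) or (horizontal distance between jar2_c and pad3 below 0.014 m and horizontal distance between any of jar1_c, jar3_c, jar4_c and pad2 below 0.014 m) or (horizontal distance between jar2_c and pad4 below 0.014 m and horizontal distance between any of jar1_c, jar3_c, jar4_c and pad3 below 0.014 m)) and z of jar2_c in the frame of carrier between 0.094 and 0.102 m and (horizontal distance between jar3_c and pad1 below 0.014 m or (horizontal distance between jar3_c and pad2 below 0.014 m and horizontal distance between any of jar1_c, jar2_c, jar4_c and pad1 below 0.014 m) or (horizontal distance between jar3_c and pad3 below 0.014 m and horizontal distance between any of jar1_c, jar2_c, jar4_c and pad2 below 0.014 m) or (horizontal distance between jar3_c and pad4 below 0.014 m and horizontal distance between any of jar1_c, jar2_c, jar4_c and pad3 below 0.014 m)) and z of jar3_c in the frame of carrier between 0.094 and 0.102 m and (horizontal distance between jar4_c and pad1 below 0.014 m or (horizontal distance between jar4_c and pad2 below 0.014 m and horizontal distance between any of jar1_c, jar2_c, jar3_c and pad1 below 0.014 m) or (horizontal distance between jar4_c and pad3 below 0.014 m and horizontal distance between any of jar1_c, jar2_c, jar3_c and pad2 below 0.014 m) or (horizontal distance between jar4_c and pad4 below 0.014 m and horizontal distance between any of jar1_c, jar2_c, jar3_c and pad3 below 0.014 m)) and z of jar4_c in the frame of carrier between 0.094 and 0.102 m and value of joint bar above 0.046 m and linear speed of each of jar1, jar2, jar3, jar4 below 0.02 m/s); the robot touches nothing.
It fails at once if one of the other things on the bench is pushed more than 40 mm or tipped over (distance of any of timer, flask, wash, tubes, plates, dish from where it was at the start of the episode above 0.04 m or angle between any of timer, flask, wash, tubes, plates, dish's own z axis and vertical above 0.5 rad).
Of jar1, jar2, jar3, jar4 only 3 to 4 are there at a start; the rules pass over those that are not, and their reading is None.
At some moment in a run one of jar1, jar2, jar3, jar4 may be knocked a few centimetres aside while the robot is not near it.
It also fails if it takes over 210 s, if anything falls off the work surface, if the arm or the gripper's body presses on something with over 40 N, if the wrist force passes 120 N, or if a joint passes its speed limit or range.

## Working session

There is one attempt and no reset: what is moved stays moved. The work goes in short steps, Python scripts to look and compute and a tool call to move; the robot and the scene stay as the last step left them, time stands still between calls to the robot, and variables do not carry over. Pictures are saved under pics/ and viewed, and the job is handed in when it is done.

Besides the shell and the picture viewer there is one more tool, called as name(argument=value, ...), one argument or row to a line, values as JSON. servo_tool: Moves the arm, as the interface text tells. Its arguments: {"type":"object","properties":{"commands":{"type":"array"},"grip":{"type":"number"},"squeeze":{"type":"number"}},"required":["commands"]}

```bash
mkdir -p pics; python3 - <<'E'
from rig import *
import cv2
o=get_obs();print(o)
for n in("scene","top","wrist"):
    cv2.imwrite(f"pics/{n}0.png",snapshot(n));print(n,get_calibration(n))
E
```

```text
{'clock': 0.0, 'joints': array([ 1.13320047e+00,  2.59351553e-01,  1.53610329e+00, -8.89308397e-06,
        1.34799822e+00, -2.02802537e-01]), 'joint_vel': array([-0.00210995, -0.00095744,  0.00153437,  0.0010793 ,  0.00062213,
        0.00080524]), 'effort': array([ 4.33606056e-04, -4.46031582e+01, -2.90572464e+01, -2.24889845e-04,
        1.15317578e-02, -2.69097410e-05]), 'tool_pos': array([0.12772187, 0.53445942, 0.25546194]), 'orientation': array([-3.67895065e-01, -3.11939460e+00,  2.77756598e-03]), 'force': array([ 0.44405941, -0.09709075,  0.51599642]), 'wrist_torque': array([ 0.02677144,  0.00724328, -0.05152145]), 'grip_width': 0.08575885051173884}
scene {'fx': 499.26230637045757, 'fy': 499.26230637045757, 'cx': 315.66676494537705, 'cy': 240.7094037405068, 'world_to_cam': array([[ 0.82413024, -0.56635021,  0.00753586, -0.45094108],
       [ 0.35486657,  0.52666602,  0.77245881, -0.23677506],
       [-0.44145109, -0.63393244,  0.63502015, -1.12406731],
       [ 0.        ,  0.        ,  0.        ,  1.        ]])}
top {'fx': 623.4169680944932, 'fy': 623.4169680944932, 'cx': 3
[... 166 characters left out ...]
01,  2.54784216e-01,  6.19198796e-01,
        -4.43482064e-01],
       [-5.84958858e-01, -2.03060260e-01,  7.85232236e-01,
        -1.83897238e+00],
       [ 0.00000000e+00,  0.00000000e+00,  0.00000000e+00,
         1.00000000e+00]])}
wrist {'fx': 353.77432130469106, 'fy': 353.77432130469106, 'cx': 323.10102950934856, 'cy': 231.10054143383763, 'hand_eye': array([[ 7.56078882e-04,  9.54110016e-01,  2.99455350e-01,
         7.57965050e-02],
       [ 9.99999692e-01, -7.84938328e-04, -2.39138433e-05,
        -4.39496393e-04],
       [ 2.12237544e-04,  2.99455275e-01, -9.54110315e-01,
        -1.18197715e-01],
       [ 0.00000000e+00,  0.00000000e+00,  0.00000000e+00,
         1.00000000e+00]])}
```

View pics/scene0.png

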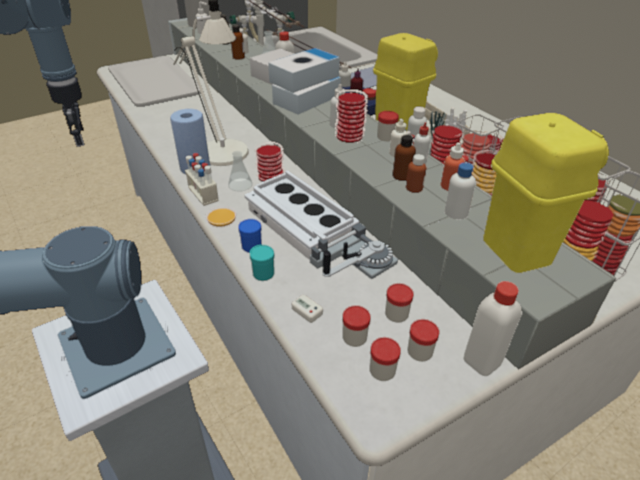

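View pics/top0.png

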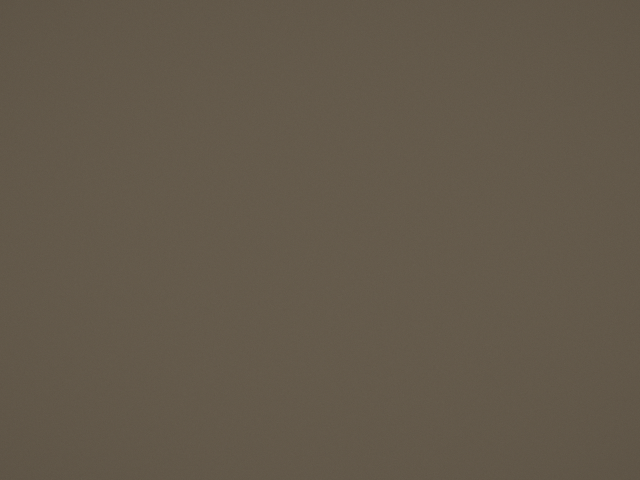

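View pics/wrist0.png

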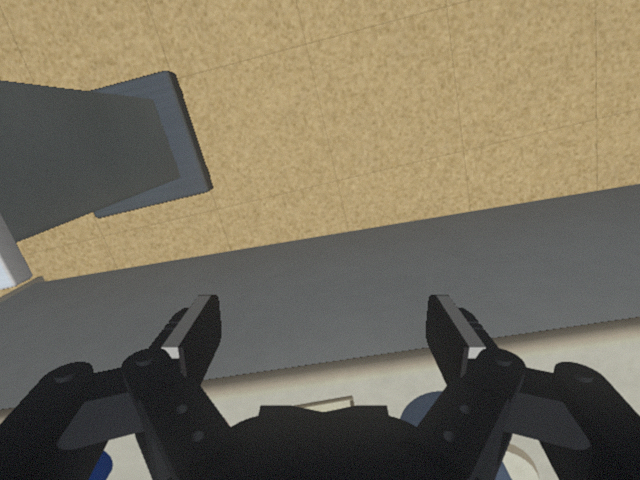

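```bash
cat > h.py <<'E'
import numpy as np,cv2
from rig import *
from scipy.spatial.transform import Rotation as R
def ray(n,u,v,obs=None):
    c=get_calibration(n)
    d=np.array([(u-c['cx'])/c['fx'],-(v-c['cy'])/c['fy'],-1.])
    if n=='wrist':
        H=c['hand_eye'];T=np.eye(4);T[:3,:3]=R.from_rotvec(obs['orientation']).as_matrix();T[:3,3]=obs['tool_pos']
        M=T@H
    else: M=np.linalg.inv(c['world_to_cam'])
    return M[:3,3],M[:3,:3]@d
def onz(n,u,v,z,obs=None):
    o,d=ray(n,u,v,obs);return o+d*(z-o[2])/d[2]
def proj(n,p,obs=None):
    c=get_calibration(n)
    if n=='wrist':
        H=c['hand_eye'];T=np.eye(4);T[:3,:3]=R.from_rotvec(obs['orientation']).as_matrix();T[:3,3]=obs['tool_pos']
        M=np.linalg.inv(T@H)
    else: M=c['world_to_cam']
    q=M[:3,:3]@np.asarray(p)+M[:3,3]
    return c['cx']+c['fx']*q[0]/-q[2],c['cy']-c['fy']*q[1]/-q[2]
E
python3 - <<'E'
from h import *
o,d=ray('top',324,239);print('topcam',o,d,onz('top',324,239,0))
print('scenecam',ray('scene',0,0)[0])
im=cv2.imread('pics/scene0.png');hsv=cv2.cvtColor(im,cv2.COLOR_BGR2HSV)
cv2.imwrite('pics/crop0.png',cv2.resize(im[150:400,180:480],None,fx=2.6,fy=2.4,interpolation=cv2.INTER_CUBIC))
red=((hsv[...,0]<8)|(hsv[...,0]>172))&(hsv[...,1]>130)
n,l,s,c=cv2.connectedComponentsWithStats(red.astype(np.uint8))
for i in range(1,n):
    if s[i,4]>100 and s[i,1]>250: print(s[i],c[i],onz('scene',*c[i],.067))
blk=(hsv[...,2]<60)
n,l,s,c=cv2.connectedComponentsWithStats(blk.astype(np.uint8))
for i in range(1,n):
    if s[i,4]>60 and 170<s[i,1]<300 and 250<c[i][0]<400: print(s[i],c[i],onz('scene',*c[i],.06))
E
```

```text
topcam [-0.67701436 -0.46156767  1.71824425] [ 0.58458162  0.2044266  -0.78515993] [ 0.60228425 -0.01420043  0.        ]
scenecam [-0.04056301 -0.84327193  0.90010261]
[495 282  23  23 417] [505.7146283  292.94004796] [ 0.79846964 -0.41881199  0.067     ]
[387 284  26  22 461] [399.37310195 294.69631236] [ 0.58808279 -0.28341271  0.067     ]
[343 306  27  25 527] [355.95825427 317.99051233] [ 0.46000712 -0.28339559  0.067     ]
[410 320  29  25 572] [423.92132867 332.1451049 ] [ 0.55632453 -0.39742322  0.067     ]
[371 338  29  27 632] [384.95094937 351.14398734] [ 0.45352264 -0.38901886  0.067     ]
[276 184  18   9 120] [284.23333333 188.075     ] [0.60684742 0.25619551 0.06      ]
[290 194  18  10 135] [298.39259259 198.35555556] [0.61270469 0.18623923 0.06      ]
[305 205  19  10 150] [313.64666667 209.28666667] [0.61906228 0.1156447  0.06      ]
[320 216  20  11 156] [329.20512821 220.48717949] [0.62504638 0.04746987 0.06      ]
[319 243  12  31 191] [325.53403141 258.09947644] [ 0.52482907 -0.07601432  0.06      ]
[343 243  16  16  86] [347.51162791 252.1744186 ] [ 0.58521159 -0.08890055  0.06      ]
```

View pics/crop0.png

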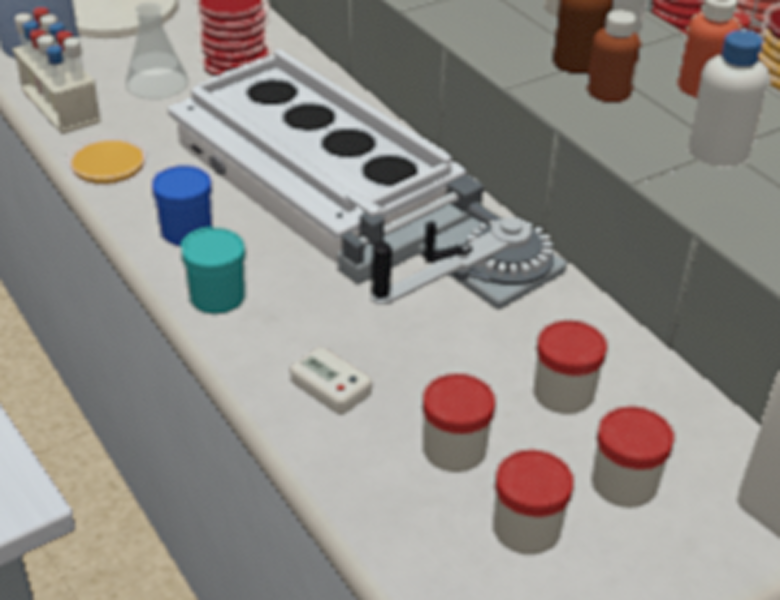

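The four grey-white jars with red lids sit at scene pixels (356,325), (399,301), (385,357) and (423,338), and they match the description. Blue (250,235) and turquoise (262,262) are the look-alikes, and the red-capped tall bottle (495,330) is the wash bottle, so I'll leave those alone. The crop confirms this. The top view is blank. Next I'm moving over the jars for a wrist view.

servo_tool(
  commands=[
    {"xyz": [19,-41,3],"rotation": [0,0,-0.062]},
    {"xyz": [19,-41,3],"rotation": [0,0,-0.062]},
    {"xyz": [19,-41,3],"rotation": [0,0,-0.062]},
    {"xyz": [19,-41,3],"rotation": [0,0,-0.062]},
    {"xyz": [19,-41,3],"rotation": [0,0,-0.062]},
    {"xyz": [19,-41,3],"rotation": [0,0,-0.062]},
    {"xyz": [19,-41,3],"rotation": [0,0,-0.062]},
    {"xyz": [19,-41,3],"rotation": [0,0,-0.062]},
    {"xyz": [19,-41,3],"rotation": [0,0,-0.062]},
    {"xyz": [19,-41,3],"rotation": [0,0,-0.062]},
  ],
  grip=100,
  squeeze=30,
)

```text
clock: 1.15
tool_pos: [0.3181, 0.1233, 0.2865]
orientation: [1.305, 2.857, 0.001]
force: [2.1, 0.1, 0.4]
grip_width: 0.0852
```

servo_tool(
  commands=[
    {"xyz": [19,-42,3],"rotation": [0,0,-0.062]},
    {"xyz": [19,-42,3],"rotation": [0,0,-0.062]},
    {"xyz": [19,-42,3],"rotation": [0,0,-0.062]},
    {"xyz": [19,-42,3],"rotation": [0,0,-0.062]},
    {"xyz": [19,-42,3],"rotation": [0,0,-0.062]},
    {"xyz": [19,-42,3],"rotation": [0,0,-0.062]},
    {"xyz": [19,-42,3],"rotation": [0,0,-0.062]},
    {"xyz": [19,-42,3],"rotation": [0,0,-0.062]},
    {"xyz": [19,-42,3],"rotation": [0,0,-0.062]},
    {"xyz": [0,0,0],"rotation": [0,0,-0.062]},
  ],
)

```text
clock: 2.15
tool_pos: [0.4903, -0.2584, 0.3119]
orientation: [2.12, 2.318, -0.002]
force: [1.1, 0.1, 0.2]
grip_width: 0.0851
```

```bash
cat > look.py <<'E'
from h import *
import sys
def jars(tag,z=.075):
    o=get_obs();im=snapshot('wrist');cv2.imwrite(f'pics/w{tag}.png',im)
    print('t',o['clock'],'tcp',o['tool_pos'].round(4),'yaw jaw',np.round(R.from_rotvec(o['orientation']).as_matrix()[:,1],3),'z',R.from_rotvec(o['orientation']).as_matrix()[:,2].round(3))
    hsv=cv2.cvtColor(im,cv2.COLOR_BGR2HSV)
    red=((hsv[...,0]<8)|(hsv[...,0]>172))&(hsv[...,1]>130)&(hsv[...,2]>60)
    n,l,s,c=cv2.connectedComponentsWithStats(red.astype(np.uint8))
    for i in range(1,n):
        if s[i,4]>300:
            print(s[i],c[i].round(1),onz('wrist',*c[i],z,o).round(4))
if __name__=='__main__':
    jars(sys.argv[1],float(sys.argv[2]) if len(sys.argv)>2 else .07)
    cv2.imwrite(f'pics/s{sys.argv[1]}.png',snapshot('scene'))
E
python3 look.py 1
```

```text
t 2.15 tcp [ 0.4903 -0.2584  0.3119] yaw jaw [ 0.996  0.089 -0.001] z [-0.    -0.001 -1.   ]
[ 261  187   60   60 2752] [290.7 216.3] [ 0.4586 -0.2826  0.07  ]
[ 380  198   61   59 2742] [410.4 226.7] [ 0.5861 -0.2825  0.07  ]
[ 253  278   54   53 2316] [279.8 304. ] [ 0.4527 -0.3872  0.07  ]
[ 341  291   54   53 2255] [367.3 317.5] [ 0.5545 -0.3955  0.07  ]
```

View pics/w1.png

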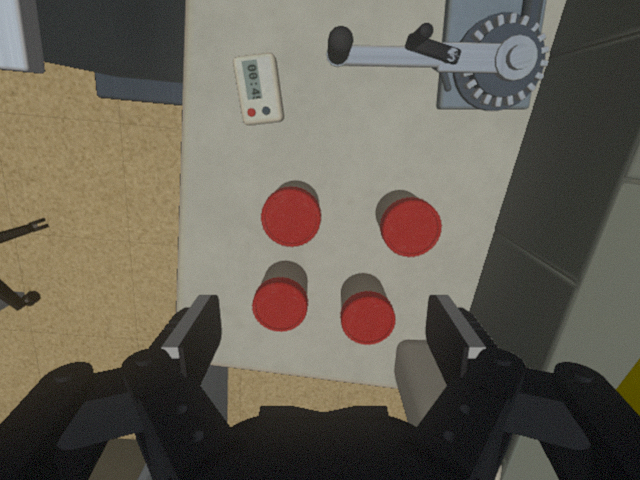

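servo_tool(
  commands=[
    {"xyz": [-16,-12,-20],"rotation": [0,0,0]},
    {"xyz": [-15,-12,-30],"rotation": [0,0,0]},
    {"xyz": [0,0,-40],"rotation": [0,0,0]},
    {"xyz": [0,0,-40],"rotation": [0,0,0]},
    {"xyz": [0,0,-40],"rotation": [0,0,0]},
    {"xyz": [0,0,-30],"rotation": [0,0,0]},
    {"xyz": [0,0,-24],"rotation": [0,0,0]},
    {"xyz": [0,0,-20],"rotation": [0,0,0]},
    {"xyz": [0,0,0],"rotation": [0,0,0]},
    {"xyz": [0,0,0],"rotation": [0,0,0]},
  ],
)

```text
clock: 3.25
tool_pos: [0.4579, -0.2764, 0.0698]
orientation: [-2.11, -2.327, -0.0]
force: [0.2, -0.1, -0.2]
grip_width: 0.0851
```

servo_tool(
  commands=[
    {"xyz": [0,0,0],"rotation": [0,0,0]},
    {"xyz": [0,0,0],"rotation": [0,0,0]},
    {"xyz": [0,0,0],"rotation": [0,0,0]},
    {"xyz": [0,0,0],"rotation": [0,0,0]},
    {"xyz": [0,0,0],"rotation": [0,0,0]},
    {"xyz": [0,0,0],"rotation": [0,0,0]},
    {"xyz": [0,0,0],"rotation": [0,0,0]},
    {"xyz": [0,0,0],"rotation": [0,0,0]},
    {"xyz": [0,0,0],"rotation": [0,0,0]},
    {"xyz": [0,0,0],"rotation": [0,0,0]},
  ],
  grip=60,
  squeeze=30,
)

```text
clock: 4.25
tool_pos: [0.4587, -0.2777, 0.0713]
orientation: [2.11, 2.324, -0.0]
force: [-1.3, 1.6, 6.7]
grip_width: 0.0618
```

```bash
python3 look.py 2
```

```text
t 4.25 tcp [ 0.4587 -0.2777  0.0713] yaw jaw [0.995 0.096 0.002] z [ 0.002 -0.002 -1.   ]
[207  47  21  22 367] [216.7  57.6] [ 0.4178 -0.187   0.07  ]
[  241   255   165   157 20064] [322.7 334.2] [ 0.4596 -0.2813  0.07  ]
[ 542  284   98  152 9739] [602.4 352.4] [ 0.5711 -0.279   0.07  ]
```

View pics/w2.png

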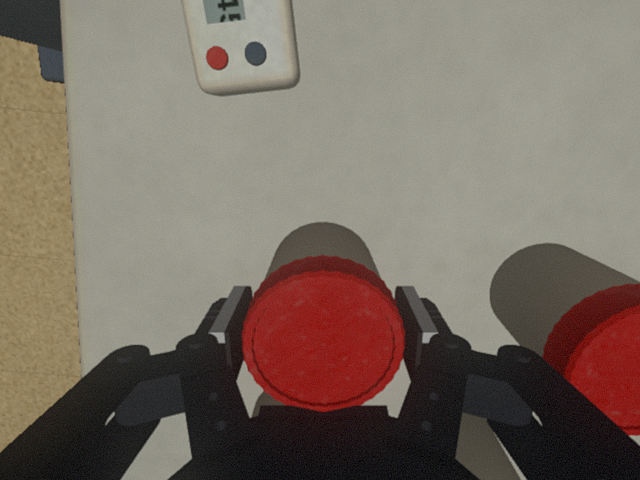

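servo_tool(
  commands=[
    {"xyz": [0,0,20],"rotation": [0,0,0]},
    {"xyz": [0,0,40],"rotation": [0,0,0]},
    {"xyz": [0,0,40],"rotation": [0,0,0]},
    {"xyz": [0,0,40],"rotation": [0,0,0]},
    {"xyz": [0,0,40],"rotation": [0,0,0]},
    {"xyz": [9,40,0],"rotation": [0,0,0]},
    {"xyz": [9,40,0],"rotation": [0,0,0]},
    {"xyz": [9,40,0],"rotation": [0,0,0]},
    {"xyz": [9,40,0],"rotation": [0,0,0]},
    {"xyz": [9,40,0],"rotation": [0,0,0]},
  ],
)

```text
clock: 5.35
tool_pos: [0.5031, -0.0755, 0.2505]
orientation: [2.111, 2.324, 0.001]
force: [0.2, 0.2, -0.9]
grip_width: 0.0611
```

servo_tool(
  commands=[
    {"xyz": [13,40,0],"rotation": [0,0,0]},
    {"xyz": [13,40,0],"rotation": [0,0,0]},
    {"xyz": [13,40,0],"rotation": [0,0,0]},
    {"xyz": [13,40,0],"rotation": [0,0,0]},
    {"xyz": [13,40,0],"rotation": [0,0,0]},
    {"xyz": [13,40,0],"rotation": [0,0,0]},
    {"xyz": [13,40,0],"rotation": [0,0,0]},
    {"xyz": [13,40,0],"rotation": [0,0,0]},
    {"xyz": [0,18,0],"rotation": [0,0,0]},
    {"xyz": [0,0,0],"rotation": [0,0,0]},
  ],
)

```text
clock: 6.35
tool_pos: [0.6063, 0.2636, 0.2495]
orientation: [-2.108, -2.329, -0.001]
force: [0.3, -0.4, -1.3]
grip_width: 0.0612
```

```bash
python3 look.py 3 .25
```

```text
t 6.35 tcp [0.6063 0.2636 0.2495] yaw jaw [0.995 0.099 0.   ] z [ 0.     0.001 -1.   ]
[ 344    0  123   71 6703] [403.3  29.2] [0.6204 0.3671 0.25  ]
[  241   255   164   158 19987] [323.  334.2] [0.6072 0.2612 0.25  ]
[624 273  16  56 388] [632.3 299.5] [0.7199 0.2875 0.25  ]
```

View pics/w3.png

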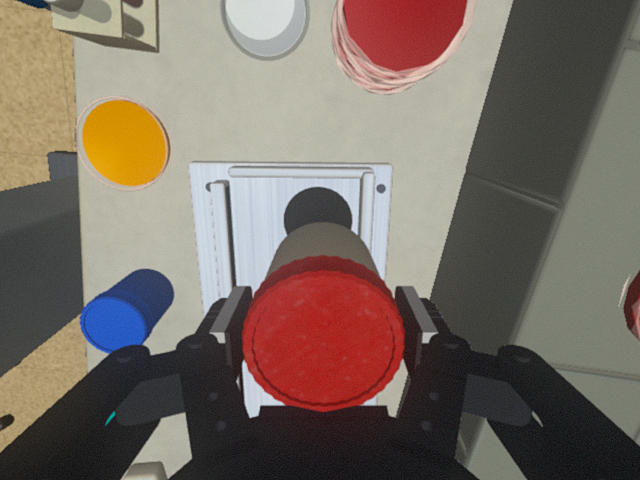

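View pics/s3.png

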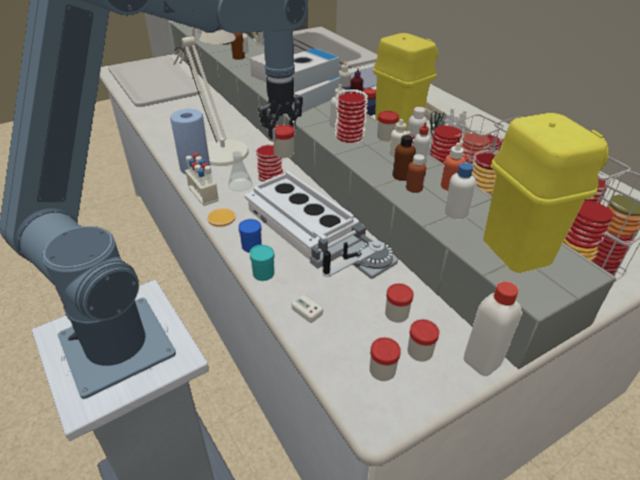

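```bash
python3 - <<'E'
from h import *
o=get_obs();im=cv2.imread('pics/w3.png')
for u,v in((318,187),(284,221),(352,221),(318,220)):print(onz('wrist',u,v,.06,o).round(4))
print(onz('wrist',323,334,.2535,o),o['tool_pos'])
print('ledge',onz('scene',600,365,0)) 
for u,v in ((233,167),(362,169)): print('rails',onz('wrist',u,v,.08,o))
E
```

```text
[0.6007 0.2798 0.06  ]
[0.573  0.2459 0.06  ]
[0.6341 0.2519 0.06  ]
[0.6035 0.2498 0.06  ]
[0.60716346 0.26053982 0.2535    ] [0.60647684 0.26062032 0.24958339]
ledge [ 0.85891011 -0.64611039  0.        ]
rails [0.53084074 0.29295198 0.08      ]
rails [0.63462638 0.30152648 0.08      ]
```

```bash
python3 - <<'E'
from h import *
snapshot('wrist')
o=get_obs();im=snapshot('wrist');o2=get_obs();print(o['tool_pos'],o2['tool_pos'])
g=cv2.cvtColor(im,cv2.COLOR_BGR2GRAY)
m=(g<70).astype(np.uint8)
n,l,s,c=cv2.connectedComponentsWithStats(m)
for i in range(1,n):
    if s[i,4]>300 and 280<c[i][0]<360 and 150<c[i][1]<260:
        ct=max(cv2.findContours((l==i).astype(np.uint8),0,1)[0],key=len)[:,0]
        P=np.array([onz('wrist',u,v,.06,o)[:2] for u,v in ct])
        print(s[i],c[i],P.max(0),P.min(0))
        # circle fit with known radius .031 using upper arc
        from scipy.optimize import least_squares
        k=ct[:,1]<c[i][1]
        r=least_squares(lambda q:np.hypot(*(P[k]-q).T)-.031,P.mean(0));print('pad',r.x,r.cost)
s0=cv2.imread('pics/s3.png');
cv2.imwrite('pics/sc3.png',cv2.resize(s0[160:280,230:410],None,fx=4.4,fy=4.4,interpolation=cv2.INTER_CUBIC))
E
```

```text
[0.60663786 0.25990494 0.24968174] [0.60676987 0.25955941 0.24972146]
[ 285  183   67   50 2183] [317.4860284  206.96564361] [0.6329766  0.28264212] [0.57325097 0.23520556]
pad [0.60318567 0.25093027] 5.7633350373609016e-06
```

View pics/sc3.png

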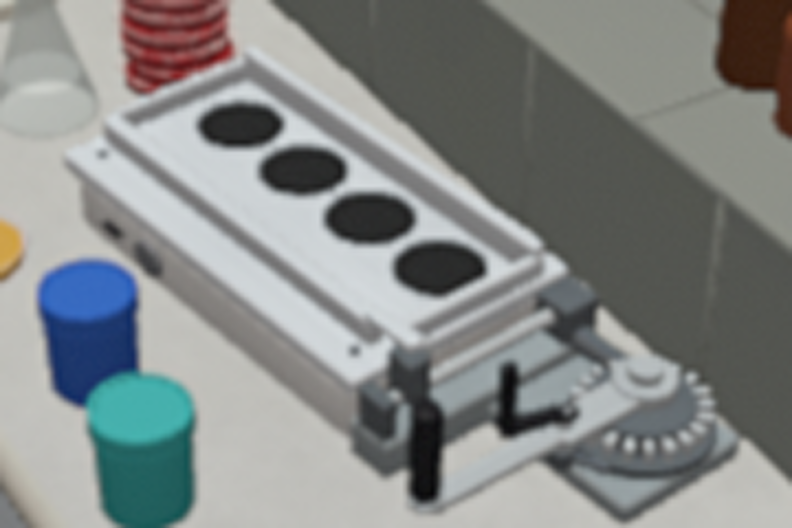

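servo_tool(
  commands=[
    {"xyz": [-2,-4,-20],"rotation": [0,0,0]},
    {"xyz": [0,0,-25],"rotation": [0,0,0]},
    {"xyz": [0,0,-25],"rotation": [0,0,0]},
    {"xyz": [0,0,-20],"rotation": [0,0,0]},
    {"xyz": [0,0,-14],"rotation": [0,0,0]},
    {"xyz": [0,0,-8],"rotation": [0,0,0]},
    {"xyz": [0,0,-4],"rotation": [0,0,0]},
    {"xyz": [0,0,-1],"rotation": [0,0,0]},
    {"xyz": [0,0,0],"rotation": [0,0,0]},
    {"xyz": [0,0,0],"rotation": [0,0,0]},
  ],
)

```text
clock: 7.55
tool_pos: [0.6055, 0.2571, 0.1333]
orientation: [2.112, 2.325, 0.002]
force: [-0.3, 0.4, -1.0]
grip_width: 0.0613
```

```bash
python3 look.py 4 .135; python3 -c "
from rig import *
o=get_obs();print(o['tool_pos'],o['force'])"
```

```text
t 7.55 tcp [0.6055 0.2571 0.1333] yaw jaw [0.995 0.096 0.002] z [ 0.002  0.    -1.   ]
[439   0  64   9 321] [468.1   2.7] [0.6372 0.3688 0.135 ]
[  241   255   164   157 19962] [322.9 334.1] [0.6063 0.2555 0.135 ]
[0.60527228 0.25711731 0.13308186] [ 0.37382766  0.40491127 -0.54067747]
```

View pics/w4.png

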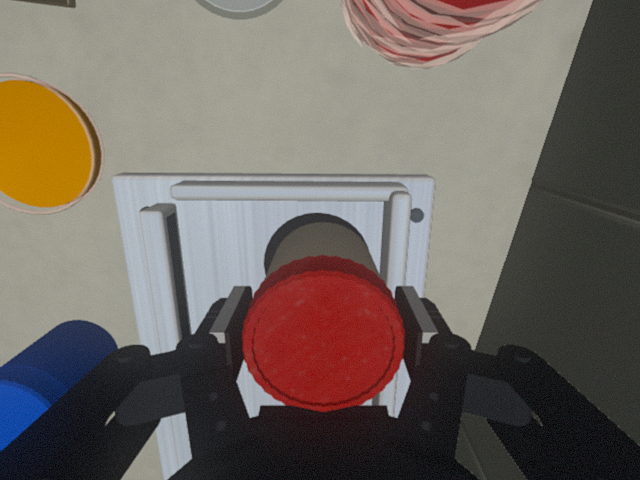

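servo_tool(
  commands=[
    {"xyz": [-2,2,0],"rotation": [0,0,0]},
    {"xyz": [0,0,-1],"rotation": [0,0,0]},
    {"xyz": [0,0,-1],"rotation": [0,0,0]},
    {"xyz": [0,0,0],"rotation": [0,0,0]},
    {"xyz": [0,0,0],"rotation": [0,0,0]},
    {"xyz": [0,0,0],"rotation": [0,0,0]},
    {"xyz": [0,0,0],"rotation": [0,0,0]},
    {"xyz": [0,0,0],"rotation": [0,0,0]},
    {"xyz": [0,0,0],"rotation": [0,0,0]},
    {"xyz": [0,0,0],"rotation": [0,0,0]},
  ],
)

```text
clock: 8.65
tool_pos: [0.6028, 0.2593, 0.1314]
orientation: [2.112, 2.326, 0.001]
force: [-1.9, 0.3, 5.6]
grip_width: 0.0615
```

servo_tool(
  commands=[
    {"xyz": [0,0,0],"rotation": [0,0,0]},
    {"xyz": [0,0,0],"rotation": [0,0,0]},
    {"xyz": [0,0,0],"rotation": [0,0,0]},
    {"xyz": [0,0,0],"rotation": [0,0,0]},
    {"xyz": [0,0,0],"rotation": [0,0,0]},
    {"xyz": [0,0,0],"rotation": [0,0,0]},
    {"xyz": [0,0,0],"rotation": [0,0,0]},
    {"xyz": [0,0,0],"rotation": [0,0,0]},
    {"xyz": [0,0,20],"rotation": [0,0,0]},
    {"xyz": [0,0,40],"rotation": [0,0,0]},
  ],
  grip=100,
)

```text
clock: 9.65
tool_pos: [0.6007, 0.2583, 0.187]
orientation: [-2.109, -2.322, 0.011]
force: [0.5, -0.2, -0.3]
grip_width: 0.0852
```

```bash
python3 look.py 5 .13; python3 -c "
from rig import *
o=get_obs();print(o['tool_pos'],o['force'])"
```

```text
t 9.65 tcp [0.6007 0.2583 0.187 ] yaw jaw [ 0.995  0.096 -0.008] z [-0.008 -0.002 -1.   ]
[ 376    0  133   44 3994] [442.4  17. ] [0.6411 0.3814 0.13  ]
[  269   216   117   116 10367] [327.5 274.6] [0.6037 0.2548 0.13  ]
[0.60593366 0.25973119 0.19635667] [ 1.23033265 -1.21342487  0.89607049]
```

View pics/w5.png

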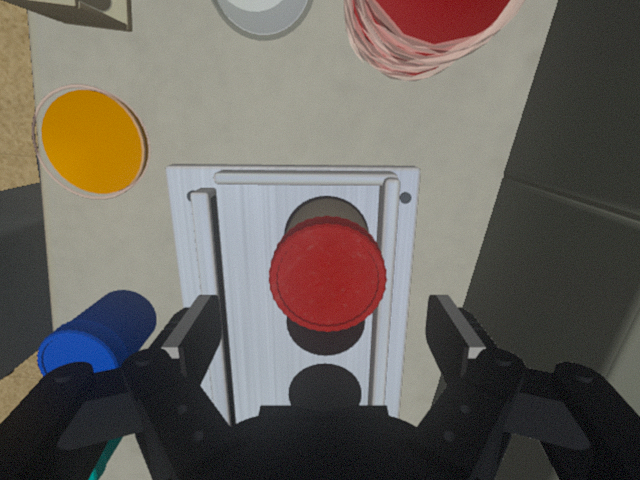

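servo_tool(
  commands=[
    {"xyz": [0,0,30],"rotation": [0,0,0]},
    {"xyz": [0,-20,30],"rotation": [0,0,0]},
    {"xyz": [-2,-45,0],"rotation": [0,0,0]},
    {"xyz": [-2,-45,0],"rotation": [0,0,0]},
    {"xyz": [-2,-45,0],"rotation": [0,0,0]},
    {"xyz": [-2,-45,0],"rotation": [0,0,0]},
    {"xyz": [-2,-45,0],"rotation": [0,0,0]},
    {"xyz": [-2,-45,0],"rotation": [0,0,0]},
    {"xyz": [-2,-45,0],"rotation": [0,0,0]},
    {"xyz": [-2,-45,0],"rotation": [0,0,0]},
  ],
)

```text
clock: 10.75
tool_pos: [0.5866, -0.1228, 0.2502]
orientation: [2.112, 2.325, 0.0]
force: [1.0, 0.2, -0.1]
grip_width: 0.0853
```

servo_tool(
  commands=[
    {"xyz": [0,-45,0],"rotation": [0,0,0]},
    {"xyz": [0,-45,0],"rotation": [0,0,0]},
    {"xyz": [0,-45,0],"rotation": [0,0,0]},
    {"xyz": [0,-20,0],"rotation": [0,0,0]},
    {"xyz": [0,-6,0],"rotation": [0,0,0]},
    {"xyz": [0,0,0],"rotation": [0,0,0]},
    {"xyz": [0,0,0],"rotation": [0,0,0]},
    {"xyz": [0,0,0],"rotation": [0,0,0]},
    {"xyz": [0,0,0],"rotation": [0,0,0]},
    {"xyz": [0,0,0],"rotation": [0,0,0]},
  ],
)

```text
clock: 11.75
tool_pos: [0.5872, -0.281, 0.2506]
orientation: [2.11, 2.327, 0.0]
force: [-1.0, 0.1, -0.3]
grip_width: 0.0858
```

```bash
python3 look.py 6 .07
```

```text
t 11.75 tcp [ 0.5872 -0.281   0.2506] yaw jaw [0.995 0.097 0.   ] z [ 0. -0. -1.]
[ 286  177   72   73 4023] [321.3 213.3] [ 0.5865 -0.2828  0.07  ]
[ 136  274   68   61 2440] [164.6 300. ] [ 0.4475 -0.3814  0.07  ]
[ 245  291   65   64 3273] [277.6 322.8] [ 0.555  -0.3954  0.07  ]
```

View pics/w6.png

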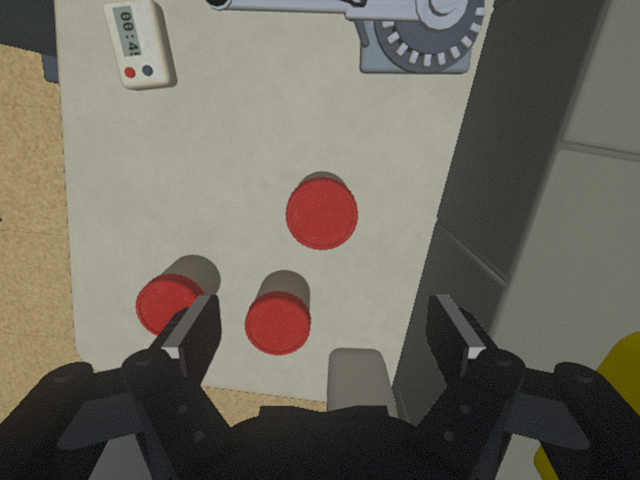

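servo_tool(
  commands=[
    {"xyz": [0,0,-20],"rotation": [0,0,0]},
    {"xyz": [0,0,-30],"rotation": [0,0,0]},
    {"xyz": [0,0,-40],"rotation": [0,0,0]},
    {"xyz": [0,0,-40],"rotation": [0,0,0]},
    {"xyz": [0,0,-30],"rotation": [0,0,0]},
    {"xyz": [0,0,-15],"rotation": [0,0,0]},
    {"xyz": [0,0,-5],"rotation": [0,0,0]},
    {"xyz": [0,0,0],"rotation": [0,0,0]},
    {"xyz": [0,0,0],"rotation": [0,0,0]},
    {"xyz": [0,0,0],"rotation": [0,0,0]},
  ],
)

```text
clock: 12.85
tool_pos: [0.588, -0.2828, 0.0723]
orientation: [2.11, 2.323, 0.001]
force: [0.1, 0.4, -0.1]
grip_width: 0.0855
```

servo_tool(
  commands=[
    {"xyz": [0,0,0],"rotation": [0,0,0]},
    {"xyz": [0,0,0],"rotation": [0,0,0]},
    {"xyz": [0,0,0],"rotation": [0,0,0]},
    {"xyz": [0,0,0],"rotation": [0,0,0]},
    {"xyz": [0,0,0],"rotation": [0,0,0]},
    {"xyz": [0,0,0],"rotation": [0,0,0]},
    {"xyz": [0,0,0],"rotation": [0,0,0]},
    {"xyz": [0,0,0],"rotation": [0,0,0]},
    {"xyz": [0,0,0],"rotation": [0,0,0]},
    {"xyz": [0,0,0],"rotation": [0,0,0]},
  ],
  grip=60,
)

```text
clock: 13.85
tool_pos: [0.5873, -0.2825, 0.0717]
orientation: [2.111, 2.324, 0.0]
force: [-1.5, 0.6, 5.8]
grip_width: 0.0615
```

```bash
python3 look.py 7 .073
```

```text
t 13.85 tcp [ 0.5873 -0.2825  0.0717] yaw jaw [0.995 0.096 0.001] z [ 0.001 -0.001 -1.   ]
[  241   243   165   160 20498] [322.8 323.5] [ 0.5876 -0.2798  0.073 ]
```

servo_tool(
  commands=[
    {"xyz": [0,0,20],"rotation": [0,0,0]},
    {"xyz": [0,0,40],"rotation": [0,0,0]},
    {"xyz": [0,0,40],"rotation": [0,0,0]},
    {"xyz": [0,0,40],"rotation": [0,0,0]},
    {"xyz": [0,0,40],"rotation": [0,0,0]},
    {"xyz": [2,40,0],"rotation": [0,0,0]},
    {"xyz": [2,40,0],"rotation": [0,0,0]},
    {"xyz": [2,40,0],"rotation": [0,0,0]},
    {"xyz": [2,40,0],"rotation": [0,0,0]},
    {"xyz": [2,40,0],"rotation": [0,0,0]},
  ],
)

```text
clock: 14.95
tool_pos: [0.5967, -0.0805, 0.2504]
orientation: [2.113, 2.325, 0.0]
force: [-0.7, 0.1, 0.1]
grip_width: 0.0616
```

servo_tool(
  commands=[
    {"xyz": [2,40,0],"rotation": [0,0,0]},
    {"xyz": [2,40,0],"rotation": [0,0,0]},
    {"xyz": [2,40,0],"rotation": [0,0,0]},
    {"xyz": [2,40,0],"rotation": [0,0,0]},
    {"xyz": [2,40,0],"rotation": [0,0,0]},
    {"xyz": [2,40,0],"rotation": [0,0,0]},
    {"xyz": [1,20,0],"rotation": [0,0,0]},
    {"xyz": [0,9,0],"rotation": [0,0,0]},
    {"xyz": [0,0,0],"rotation": [0,0,0]},
    {"xyz": [0,0,0],"rotation": [0,0,0]},
  ],
)

```text
clock: 15.95
tool_pos: [0.6099, 0.1859, 0.2502]
orientation: [2.113, 2.325, -0.001]
force: [0.1, -0.2, -1.4]
grip_width: 0.0615
```

servo_tool(
  commands=[
    {"xyz": [0,0,-20],"rotation": [0,0,0]},
    {"xyz": [0,0,-25],"rotation": [0,0,0]},
    {"xyz": [0,0,-20],"rotation": [0,0,0]},
    {"xyz": [0,0,-10],"rotation": [0,0,0]},
    {"xyz": [0,0,-5],"rotation": [0,0,0]},
    {"xyz": [0,0,0],"rotation": [0,0,0]},
    {"xyz": [0,0,0],"rotation": [0,0,0]},
    {"xyz": [0,0,0],"rotation": [0,0,0]},
    {"xyz": [0,0,0],"rotation": [0,0,0]},
    {"xyz": [0,0,0],"rotation": [0,0,0]},
  ],
)

```text
clock: 16.95
tool_pos: [0.6101, 0.187, 0.1709]
orientation: [2.112, 2.325, 0.001]
force: [0.1, 0.8, -1.1]
grip_width: 0.0615
```

```bash
python3 look.py 8 .17
```

```text
t 16.95 tcp [0.6101 0.187  0.1709] yaw jaw [0.995 0.096 0.001] z [ 0.001  0.    -1.   ]
[  249    63   146   152 17087] [321.1 138.2] [0.6034 0.257  0.17  ]
[  241   243   165   161 20490] [323.  323.7] [0.6107 0.1883 0.17  ]
```

View pics/w8.png

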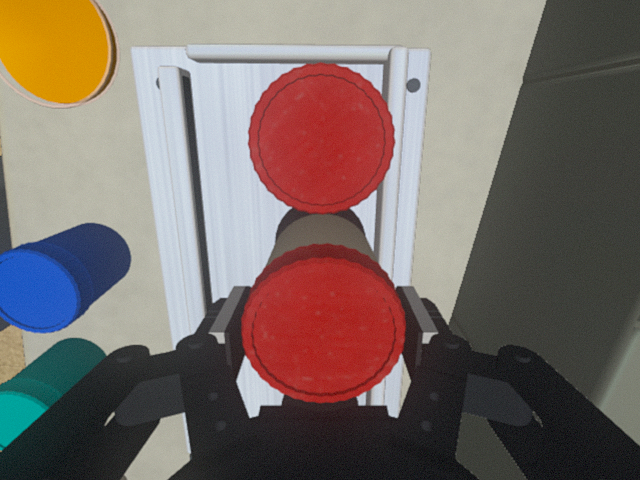

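servo_tool(
  commands=[
    {"xyz": [0,-1,-12],"rotation": [0,0,0]},
    {"xyz": [0,0,-12],"rotation": [0,0,0]},
    {"xyz": [0,0,-8],"rotation": [0,0,0]},
    {"xyz": [0,0,-4],"rotation": [0,0,0]},
    {"xyz": [0,0,-2],"rotation": [0,0,0]},
    {"xyz": [0,0,-1],"rotation": [0,0,0]},
    {"xyz": [0,0,0],"rotation": [0,0,0]},
    {"xyz": [0,0,0],"rotation": [0,0,0]},
    {"xyz": [0,0,0],"rotation": [0,0,0]},
    {"xyz": [0,0,0],"rotation": [0,0,0]},
  ],
)

```text
clock: 18.05
tool_pos: [0.61, 0.186, 0.1317]
orientation: [2.112, 2.325, 0.0]
force: [-3.1, -0.2, 4.9]
grip_width: 0.0614
```

servo_tool(
  commands=[
    {"xyz": [0,0,0],"rotation": [0,0,0]},
    {"xyz": [0,0,0],"rotation": [0,0,0]},
    {"xyz": [0,0,0],"rotation": [0,0,0]},
    {"xyz": [0,0,0],"rotation": [0,0,0]},
    {"xyz": [0,0,0],"rotation": [0,0,0]},
    {"xyz": [0,0,0],"rotation": [0,0,0]},
    {"xyz": [0,0,0],"rotation": [0,0,0]},
    {"xyz": [0,0,0],"rotation": [0,0,0]},
    {"xyz": [0,0,20],"rotation": [0,0,0]},
    {"xyz": [0,0,40],"rotation": [0,0,0]},
  ],
  grip=100,
)

```text
clock: 19.05
tool_pos: [0.6077, 0.1856, 0.1882]
orientation: [-2.109, -2.321, 0.01]
force: [0.2, 0.3, 0.0]
grip_width: 0.0852
```

```bash
python3 look.py 9 .13
```

```text
t 19.05 tcp [0.6077 0.1856 0.1882] yaw jaw [ 0.995  0.096 -0.008] z [-0.008 -0.001 -1.   ]
[  263    66   131   137 13951] [327.9 134. ] [0.6035 0.255  0.13  ]
[  269   208   117   117 10519] [327.  266.5] [0.6099 0.1863 0.13  ]
```

View pics/w9.png

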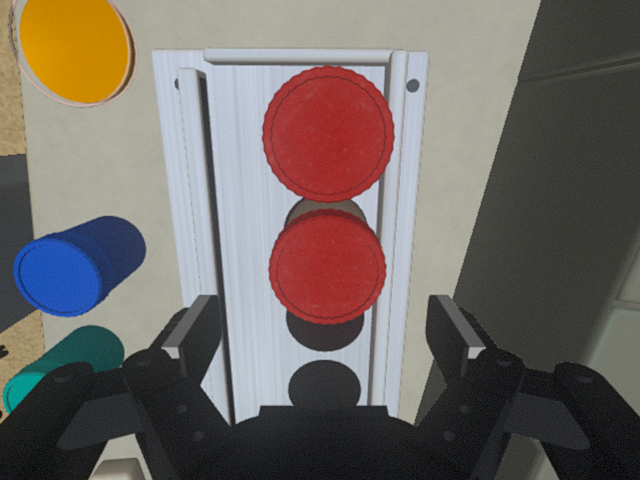

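View pics/s9.png

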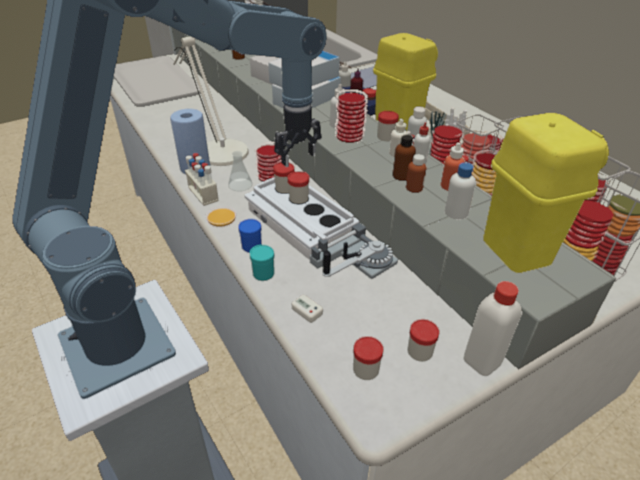

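```bash
python3 - <<'E'
from h import *
for u,v in((470,363),(495,374),(508,345),(507,292)):print(onz('scene',u,v,0.228 if v<300 else 0).round(3))
im=cv2.imread('pics/s9.png');hsv=cv2.cvtColor(im,cv2.COLOR_BGR2HSV)
red=((hsv[...,0]<8)|(hsv[...,0]>172))&(hsv[...,1]>130)
n,l,s,c=cv2.connectedComponentsWithStats(red.astype(np.uint8))
for i in range(1,n):
    if s[i,4]>100 and s[i,1]>250: print(s[i],c[i],onz('scene',*c[i],.067))
E
```

```text
[ 0.627 -0.482  0.   ]
[ 0.649 -0.532  0.   ]
[ 0.736 -0.496  0.   ]
[ 0.64  -0.501  0.228]
[494 282  24  23 419] [505.71360382 292.9451074 ] [ 0.79845423 -0.41882154  0.067     ]
[410 320  29  25 572] [423.92132867 332.1451049 ] [ 0.55632453 -0.39742322  0.067     ]
[354 337  29  27 630] [367.83015873 350.19206349] [ 0.42567282 -0.36715762  0.067     ]
```

servo_tool(
  commands=[
    {"xyz": [0,-20,30],"rotation": [0,0,0]},
    {"xyz": [0,-20,30],"rotation": [0,0,0]},
    {"xyz": [-5,-45,0],"rotation": [0,0,0]},
    {"xyz": [-5,-45,0],"rotation": [0,0,0]},
    {"xyz": [-5,-45,0],"rotation": [0,0,0]},
    {"xyz": [-5,-45,0],"rotation": [0,0,0]},
    {"xyz": [-5,-45,0],"rotation": [0,0,0]},
    {"xyz": [-5,-45,0],"rotation": [0,0,0]},
    {"xyz": [-5,-45,0],"rotation": [0,0,0]},
    {"xyz": [-5,-45,0],"rotation": [0,0,0]},
  ],
)

```text
clock: 20.15
tool_pos: [0.5694, -0.2158, 0.2512]
orientation: [2.112, 2.325, 0.0]
force: [0.4, 0.1, 1.4]
grip_width: 0.0859
```

servo_tool(
  commands=[
    {"xyz": [-5,-45,0],"rotation": [0,0,0]},
    {"xyz": [-5,-45,0],"rotation": [0,0,0]},
    {"xyz": [-5,-45,0],"rotation": [0,0,0]},
    {"xyz": [0,-30,0],"rotation": [0,0,0]},
    {"xyz": [0,-11,0],"rotation": [0,0,0]},
    {"xyz": [0,0,0],"rotation": [0,0,0]},
    {"xyz": [0,0,0],"rotation": [0,0,0]},
    {"xyz": [0,0,0],"rotation": [0,0,0]},
    {"xyz": [0,0,0],"rotation": [0,0,0]},
    {"xyz": [0,0,0],"rotation": [0,0,0]},
  ],
)

```text
clock: 21.15
tool_pos: [0.5554, -0.3889, 0.2517]
orientation: [2.11, 2.327, 0.0]
force: [-0.3, 0.2, -0.1]
grip_width: 0.0852
```

```bash
python3 look.py 10 .07
```

```text
t 21.15 tcp [ 0.5554 -0.3889  0.2517] yaw jaw [0.995 0.097 0.   ] z [ 0. -0. -1.]
[ 132  133   80   76 4677] [170.9 170.2] [ 0.4249 -0.3662  0.07  ]
[ 286  184   71   71 3944] [320.8 219.3] [ 0.5548 -0.3964  0.07  ]
```

View pics/w10.png

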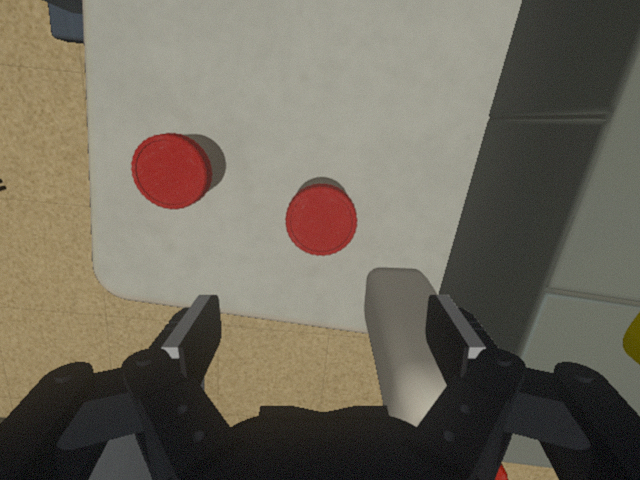

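View pics/s10.png

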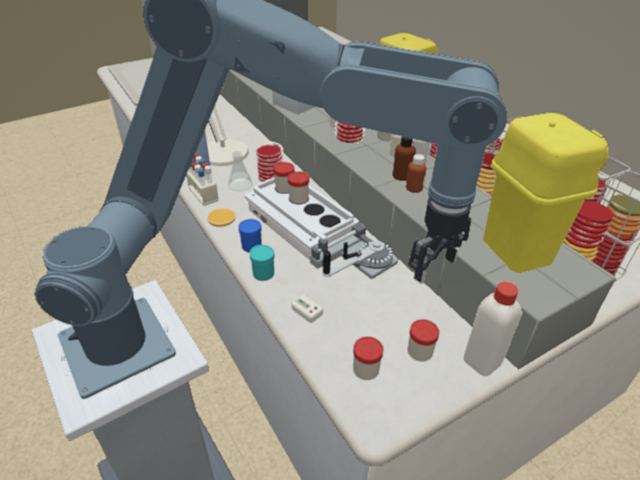

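```bash
python3 - <<'E'
from h import *
o=get_obs()
for u,v in((370,270),(418,270),(366,300)):print(onz('wrist',u,v,0,o).round(3))
print(o['tool_pos'])
E
```

```text
[ 0.617 -0.47   0.   ]
[ 0.671 -0.465  0.   ]
[ 0.618 -0.509  0.   ]
[ 0.55522057 -0.38938757  0.25161577]
```

servo_tool(
  commands=[
    {"xyz": [0,0,-20],"rotation": [0,0,0]},
    {"xyz": [0,0,-30],"rotation": [0,0,0]},
    {"xyz": [0,0,-40],"rotation": [0,0,0]},
    {"xyz": [0,0,-40],"rotation": [0,0,0]},
    {"xyz": [0,0,-30],"rotation": [0,0,0]},
    {"xyz": [0,0,-15],"rotation": [0,0,0]},
    {"xyz": [0,0,-6],"rotation": [0,0,0]},
    {"xyz": [0,0,0],"rotation": [0,0,0]},
    {"xyz": [0,0,0],"rotation": [0,0,0]},
    {"xyz": [0,0,0],"rotation": [0,0,0]},
  ],
)

```text
clock: 22.25
tool_pos: [0.5559, -0.3909, 0.0724]
orientation: [2.11, 2.323, -0.0]
force: [0.1, -0.2, -0.4]
grip_width: 0.0855
```

servo_tool(
  commands=[
    {"xyz": [0,0,0],"rotation": [0,0,0]},
    {"xyz": [0,0,0],"rotation": [0,0,0]},
    {"xyz": [0,0,0],"rotation": [0,0,0]},
    {"xyz": [0,0,0],"rotation": [0,0,0]},
    {"xyz": [0,0,0],"rotation": [0,0,0]},
    {"xyz": [0,0,0],"rotation": [0,0,0]},
    {"xyz": [0,0,0],"rotation": [0,0,0]},
    {"xyz": [0,0,0],"rotation": [0,0,0]},
    {"xyz": [0,0,0],"rotation": [0,0,0]},
    {"xyz": [0,0,0],"rotation": [0,0,0]},
  ],
  grip=60,
)

```text
clock: 23.25
tool_pos: [0.5552, -0.3906, 0.0717]
orientation: [2.111, 2.324, -0.0]
force: [-0.9, 0.4, 6.0]
grip_width: 0.0607
```

```bash
python3 look.py 11 .073
```

```text
t 23.25 tcp [ 0.5552 -0.3906  0.0717] yaw jaw [0.995 0.096 0.001] z [ 0.001 -0.001 -1.   ]
[   0  153   73  166 8480] [ 29.3 237.7] [ 0.4505 -0.3637  0.073 ]
[  242   257   163   155 19764] [322.6 335.5] [ 0.556  -0.3931  0.073 ]
```

servo_tool(
  commands=[
    {"xyz": [0,0,20],"rotation": [0,0,0]},
    {"xyz": [0,0,40],"rotation": [0,0,0]},
    {"xyz": [0,0,40],"rotation": [0,0,0]},
    {"xyz": [0,0,40],"rotation": [0,0,0]},
    {"xyz": [0,0,40],"rotation": [0,0,0]},
    {"xyz": [5,40,0],"rotation": [0,0,0]},
    {"xyz": [5,40,0],"rotation": [0,0,0]},
    {"xyz": [5,40,0],"rotation": [0,0,0]},
    {"xyz": [5,40,0],"rotation": [0,0,0]},
    {"xyz": [5,40,0],"rotation": [0,0,0]},
  ],
)

```text
clock: 24.35
tool_pos: [0.5797, -0.1884, 0.2503]
orientation: [-2.113, -2.325, -0.0]
force: [0.2, 0.8, -0.5]
grip_width: 0.0614
```

servo_tool(
  commands=[
    {"xyz": [5,40,0],"rotation": [0,0,0]},
    {"xyz": [5,40,0],"rotation": [0,0,0]},
    {"xyz": [5,40,0],"rotation": [0,0,0]},
    {"xyz": [5,40,0],"rotation": [0,0,0]},
    {"xyz": [5,40,0],"rotation": [0,0,0]},
    {"xyz": [5,40,0],"rotation": [0,0,0]},
    {"xyz": [5,40,0],"rotation": [0,0,0]},
    {"xyz": [1,25,0],"rotation": [0,0,0]},
    {"xyz": [0,7,0],"rotation": [0,0,0]},
    {"xyz": [0,0,0],"rotation": [0,0,0]},
  ],
)

```text
clock: 25.35
tool_pos: [0.6156, 0.1229, 0.2501]
orientation: [-2.11, -2.327, 0.001]
force: [0.5, 0.6, -1.1]
grip_width: 0.0612
```

servo_tool(
  commands=[
    {"xyz": [0,0,-20],"rotation": [0,0,0]},
    {"xyz": [0,0,-25],"rotation": [0,0,0]},
    {"xyz": [0,0,-20],"rotation": [0,0,0]},
    {"xyz": [0,0,-10],"rotation": [0,0,0]},
    {"xyz": [0,0,-5],"rotation": [0,0,0]},
    {"xyz": [0,0,0],"rotation": [0,0,0]},
    {"xyz": [0,0,0],"rotation": [0,0,0]},
    {"xyz": [0,0,0],"rotation": [0,0,0]},
    {"xyz": [0,0,0],"rotation": [0,0,0]},
    {"xyz": [0,0,0],"rotation": [0,0,0]},
  ],
)

```text
clock: 26.35
tool_pos: [0.6162, 0.122, 0.1709]
orientation: [2.112, 2.325, 0.001]
force: [0.0, -0.1, -1.7]
grip_width: 0.0611
```

```bash
python3 look.py 12 .13
```

```text
t 26.35 tcp [0.6162 0.122  0.1709] yaw jaw [0.995 0.096 0.001] z [ 0.001 -0.    -1.   ]
[ 248    0  148   62 6520] [321.7  24.8] [0.6055 0.2336 0.13  ]
[  249    72   145   151 16731] [321.2 147.2] [0.6098 0.1862 0.13  ]
[  242   257   163   156 19724] [322.8 335.6] [0.6197 0.0912 0.13  ]
```

View pics/w12.png

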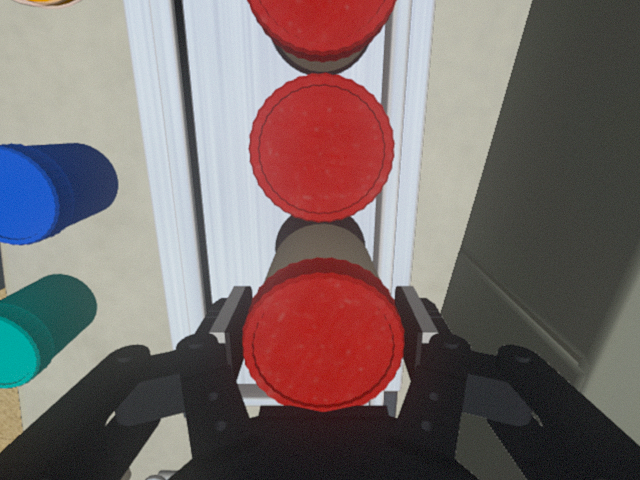

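servo_tool(
  commands=[
    {"xyz": [0,0,-12],"rotation": [0,0,0]},
    {"xyz": [0,0,-12],"rotation": [0,0,0]},
    {"xyz": [0,0,-8],"rotation": [0,0,0]},
    {"xyz": [0,0,-4],"rotation": [0,0,0]},
    {"xyz": [0,0,-2],"rotation": [0,0,0]},
    {"xyz": [0,0,-1],"rotation": [0,0,0]},
    {"xyz": [0,0,0],"rotation": [0,0,0]},
    {"xyz": [0,0,0],"rotation": [0,0,0]},
    {"xyz": [0,0,0],"rotation": [0,0,0]},
    {"xyz": [0,0,0],"rotation": [0,0,0]},
  ],
)

```text
clock: 27.45
tool_pos: [0.6159, 0.122, 0.1317]
orientation: [2.112, 2.325, 0.0]
force: [-2.9, -0.7, 4.8]
grip_width: 0.0614
```

servo_tool(
  commands=[
    {"xyz": [0,0,0],"rotation": [0,0,0]},
    {"xyz": [0,0,0],"rotation": [0,0,0]},
    {"xyz": [0,0,0],"rotation": [0,0,0]},
    {"xyz": [0,0,0],"rotation": [0,0,0]},
    {"xyz": [0,0,0],"rotation": [0,0,0]},
    {"xyz": [0,0,0],"rotation": [0,0,0]},
    {"xyz": [0,0,0],"rotation": [0,0,0]},
    {"xyz": [0,0,0],"rotation": [0,0,0]},
    {"xyz": [0,0,20],"rotation": [0,0,0]},
    {"xyz": [0,0,40],"rotation": [0,0,0]},
  ],
  grip=100,
)

```text
clock: 28.45
tool_pos: [0.6137, 0.1218, 0.1883]
orientation: [-2.108, -2.321, 0.009]
force: [-0.3, -0.1, -0.1]
grip_width: 0.0855
```

```bash
python3 look.py 13 .13;python3 - <<'E'
from h import *
im=cv2.imread('pics/s13.png');hsv=cv2.cvtColor(im,cv2.COLOR_BGR2HSV)
red=((hsv[...,0]<8)|(hsv[...,0]>172))&(hsv[...,1]>130)
n,l,s,c=cv2.connectedComponentsWithStats(red.astype(np.uint8))
for i in range(1,n):
    if s[i,4]>100 and s[i,1]>250: print(s[i],c[i],onz('scene',*c[i],.067))
E
```

```text
t 28.45 tcp [0.6137 0.1218 0.1883] yaw jaw [ 0.995  0.096 -0.008] z [-0.008 -0.    -1.   ]
[ 259    0  140   68 6935] [328.5  27.4] [0.6052 0.2366 0.13  ]
[  263    77   130   136 13581] [327.8 145. ] [0.6099 0.1861 0.13  ]
[  269   219   116   115 10279] [326.9 276.8] [0.6164 0.1165 0.13  ]
[494 282  24  23 417] [505.6618705  292.94004796] [ 0.79836694 -0.41874253  0.067     ]
[354 337  29  27 629] [367.82670906 350.21303657] [ 0.42563261 -0.36719576  0.067     ]
```

View pics/w13.png

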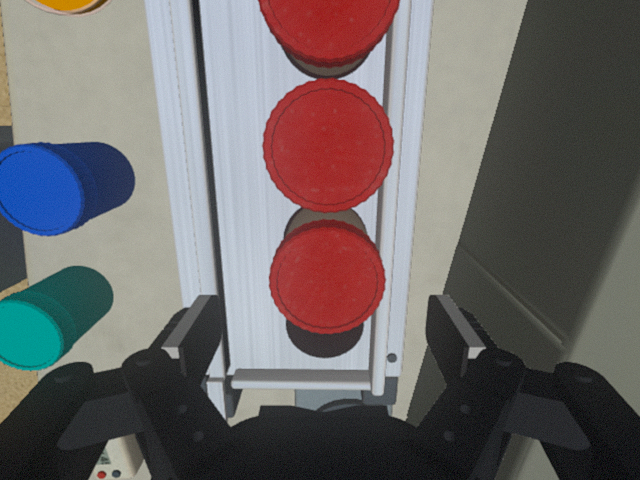

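servo_tool(
  commands=[
    {"xyz": [0,-20,30],"rotation": [0,0,0]},
    {"xyz": [0,-20,30],"rotation": [0,0,0]},
    {"xyz": [-16,-42,0],"rotation": [0,0,0]},
    {"xyz": [-16,-42,0],"rotation": [0,0,0]},
    {"xyz": [-16,-42,0],"rotation": [0,0,0]},
    {"xyz": [-16,-42,0],"rotation": [0,0,0]},
    {"xyz": [-16,-42,0],"rotation": [0,0,0]},
    {"xyz": [-16,-42,0],"rotation": [0,0,0]},
    {"xyz": [-16,-42,0],"rotation": [0,0,0]},
    {"xyz": [-16,-42,0],"rotation": [0,0,0]},
  ],
)

```text
clock: 29.55
tool_pos: [0.487, -0.2556, 0.2512]
orientation: [2.112, 2.325, 0.0]
force: [0.2, -1.4, -0.5]
grip_width: 0.0853
```

servo_tool(
  commands=[
    {"xyz": [-16,-42,0],"rotation": [0,0,0]},
    {"xyz": [-16,-42,0],"rotation": [0,0,0]},
    {"xyz": [-16,-20,0],"rotation": [0,0,0]},
    {"xyz": [-15,-7,0],"rotation": [0,0,0]},
    {"xyz": [0,0,0],"rotation": [0,0,0]},
    {"xyz": [0,0,0],"rotation": [0,0,0]},
    {"xyz": [0,0,0],"rotation": [0,0,0]},
    {"xyz": [0,0,0],"rotation": [0,0,0]},
    {"xyz": [0,0,0],"rotation": [0,0,0]},
    {"xyz": [0,0,0],"rotation": [0,0,0]},
  ],
)

```text
clock: 30.55
tool_pos: [0.4254, -0.3645, 0.2514]
orientation: [2.111, 2.327, 0.0]
force: [0.3, -0.4, -0.8]
grip_width: 0.0856
```

```bash
python3 look.py 14 .07
```

```text
t 30.55 tcp [ 0.4254 -0.3645  0.2514] yaw jaw [0.995 0.097 0.   ] z [ 0. -0. -1.]
[ 286  177   71   72 4013] [321.  212.9] [ 0.4243 -0.3662  0.07  ]
```

servo_tool(
  commands=[
    {"xyz": [0,0,-20],"rotation": [0,0,0]},
    {"xyz": [0,0,-30],"rotation": [0,0,0]},
    {"xyz": [0,0,-40],"rotation": [0,0,0]},
    {"xyz": [0,0,-40],"rotation": [0,0,0]},
    {"xyz": [0,0,-30],"rotation": [0,0,0]},
    {"xyz": [0,0,-15],"rotation": [0,0,0]},
    {"xyz": [0,0,-6],"rotation": [0,0,0]},
    {"xyz": [0,0,0],"rotation": [0,0,0]},
    {"xyz": [0,0,0],"rotation": [0,0,0]},
    {"xyz": [0,0,0],"rotation": [0,0,0]},
  ],
)

```text
clock: 31.65
tool_pos: [0.4256, -0.3658, 0.0717]
orientation: [2.11, 2.324, -0.001]
force: [0.1, -0.3, -0.0]
grip_width: 0.0855
```

servo_tool(
  commands=[
    {"xyz": [0,0,0],"rotation": [0,0,0]},
    {"xyz": [0,0,0],"rotation": [0,0,0]},
    {"xyz": [0,0,0],"rotation": [0,0,0]},
    {"xyz": [0,0,0],"rotation": [0,0,0]},
    {"xyz": [0,0,0],"rotation": [0,0,0]},
    {"xyz": [0,0,0],"rotation": [0,0,0]},
    {"xyz": [0,0,0],"rotation": [0,0,0]},
    {"xyz": [0,0,0],"rotation": [0,0,0]},
    {"xyz": [0,0,0],"rotation": [0,0,0]},
    {"xyz": [0,0,0],"rotation": [0,0,0]},
  ],
  grip=60,
)

```text
clock: 32.65
tool_pos: [0.4252, -0.3656, 0.0715]
orientation: [2.111, 2.324, -0.001]
force: [-1.4, 0.0, 5.4]
grip_width: 0.0612
```

```bash
python3 look.py 15 .073
```

```text
t 32.65 tcp [ 0.4252 -0.3656  0.0715] yaw jaw [0.995 0.096 0.001] z [ 0.001 -0.002 -1.   ]
[  241   245   165   159 20571] [322.9 325.1] [ 0.4257 -0.3635  0.073 ]
```

servo_tool(
  commands=[
    {"xyz": [0,0,20],"rotation": [0,0,0]},
    {"xyz": [0,0,40],"rotation": [0,0,0]},
    {"xyz": [0,0,40],"rotation": [0,0,0]},
    {"xyz": [0,0,40],"rotation": [0,0,0]},
    {"xyz": [0,0,40],"rotation": [0,0,0]},
    {"xyz": [18,38,0],"rotation": [0,0,0]},
    {"xyz": [18,38,0],"rotation": [0,0,0]},
    {"xyz": [18,38,0],"rotation": [0,0,0]},
    {"xyz": [18,38,0],"rotation": [0,0,0]},
    {"xyz": [18,38,0],"rotation": [0,0,0]},
  ],
)

```text
clock: 33.75
tool_pos: [0.5152, -0.1735, 0.2505]
orientation: [2.112, 2.325, 0.0]
force: [1.1, -0.5, -1.6]
grip_width: 0.0608
```

servo_tool(
  commands=[
    {"xyz": [18,38,0],"rotation": [0,0,0]},
    {"xyz": [18,38,0],"rotation": [0,0,0]},
    {"xyz": [18,38,0],"rotation": [0,0,0]},
    {"xyz": [18,38,0],"rotation": [0,0,0]},
    {"xyz": [18,38,0],"rotation": [0,0,0]},
    {"xyz": [12,22,0],"rotation": [0,0,0]},
    {"xyz": [5,11,0],"rotation": [0,0,0]},
    {"xyz": [0,0,0],"rotation": [0,0,0]},
    {"xyz": [0,0,0],"rotation": [0,0,0]},
    {"xyz": [0,0,0],"rotation": [0,0,0]},
  ],
)

```text
clock: 34.75
tool_pos: [0.6215, 0.0464, 0.2503]
orientation: [2.114, 2.324, -0.001]
force: [-0.2, -0.3, -1.0]
grip_width: 0.0609
```

servo_tool(
  commands=[
    {"xyz": [0,0,-20],"rotation": [0,0,0]},
    {"xyz": [0,0,-25],"rotation": [0,0,0]},
    {"xyz": [0,0,-20],"rotation": [0,0,0]},
    {"xyz": [0,0,-10],"rotation": [0,0,0]},
    {"xyz": [0,0,-5],"rotation": [0,0,0]},
    {"xyz": [0,0,0],"rotation": [0,0,0]},
    {"xyz": [0,0,0],"rotation": [0,0,0]},
    {"xyz": [0,0,0],"rotation": [0,0,0]},
    {"xyz": [0,0,0],"rotation": [0,0,0]},
    {"xyz": [0,0,0],"rotation": [0,0,0]},
  ],
)

```text
clock: 35.75
tool_pos: [0.6222, 0.048, 0.1709]
orientation: [2.112, 2.325, 0.001]
force: [0.1, -0.6, -1.5]
grip_width: 0.0611
```

```bash
python3 look.py 16 .13
```

```text
t 35.75 tcp [0.6222 0.048  0.1709] yaw jaw [0.995 0.096 0.001] z [ 0.001 -0.    -1.   ]
[ 256    0  137   49 4637] [324.   19.3] [0.6122 0.1616 0.13  ]
[  251    62   146   152 17165] [323.2 137.2] [0.6163 0.1165 0.13  ]
[  241   245   165   160 20584] [323.1 325.4] [0.6253 0.0233 0.13  ]
```

View pics/w16.png

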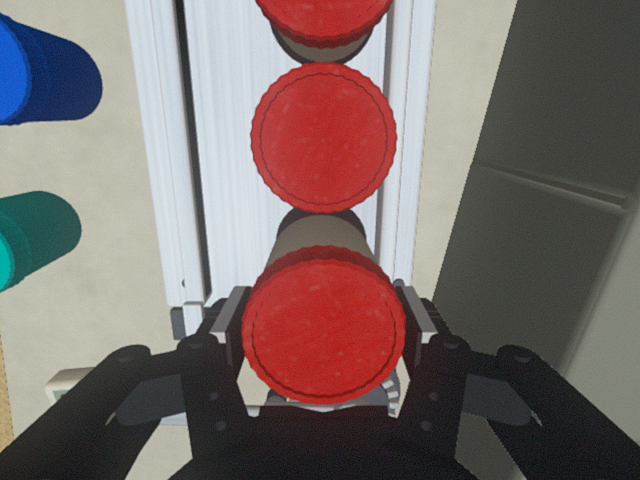

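servo_tool(
  commands=[
    {"xyz": [0,0,-12],"rotation": [0,0,0]},
    {"xyz": [0,0,-12],"rotation": [0,0,0]},
    {"xyz": [0,0,-8],"rotation": [0,0,0]},
    {"xyz": [0,0,-4],"rotation": [0,0,0]},
    {"xyz": [0,0,-2],"rotation": [0,0,0]},
    {"xyz": [0,0,-1],"rotation": [0,0,0]},
    {"xyz": [0,0,0],"rotation": [0,0,0]},
    {"xyz": [0,0,0],"rotation": [0,0,0]},
    {"xyz": [0,0,0],"rotation": [0,0,0]},
    {"xyz": [0,0,0],"rotation": [0,0,0]},
  ],
)

```text
clock: 36.85
tool_pos: [0.6223, 0.0479, 0.1316]
orientation: [2.112, 2.325, 0.001]
force: [-0.9, 0.5, 1.4]
grip_width: 0.0611
```

servo_tool(
  commands=[
    {"xyz": [0,0,0],"rotation": [0,0,0]},
    {"xyz": [0,0,0],"rotation": [0,0,0]},
    {"xyz": [0,0,0],"rotation": [0,0,0]},
    {"xyz": [0,0,0],"rotation": [0,0,0]},
    {"xyz": [0,0,0],"rotation": [0,0,0]},
    {"xyz": [0,0,0],"rotation": [0,0,0]},
    {"xyz": [0,0,0],"rotation": [0,0,0]},
    {"xyz": [0,0,0],"rotation": [0,0,0]},
    {"xyz": [0,0,20],"rotation": [0,0,0]},
    {"xyz": [0,0,40],"rotation": [0,0,0]},
  ],
  grip=100,
)

```text
clock: 37.85
tool_pos: [0.6196, 0.0481, 0.1883]
orientation: [-2.108, -2.32, 0.008]
force: [0.8, -0.8, 0.8]
grip_width: 0.0857
```

```bash
python3 look.py 17 .13
```

```text
t 37.85 tcp [0.6196 0.0481 0.1883] yaw jaw [ 0.995  0.096 -0.008] z [-0.008  0.001 -1.   ]
[ 265    0  134   57 5420] [330.6  22.7] [0.6118 0.1649 0.13  ]
[  264    68   132   138 13857] [329.5 136.7] [0.6163 0.1164 0.13  ]
[  268   211   117   115 10425] [326.  268.4] [0.6214 0.0477 0.13  ]
```

servo_tool(
  commands=[
    {"xyz": [0,0,40],"rotation": [0,0,0]},
    {"xyz": [0,-10,40],"rotation": [0,0,0]},
    {"xyz": [-10,-20,40],"rotation": [0,0,0]},
    {"xyz": [-10,-30,0],"rotation": [0,0,0]},
    {"xyz": [-10,-30,0],"rotation": [0,0,0]},
    {"xyz": [-10,-30,0],"rotation": [0,0,0]},
    {"xyz": [-10,-20,0],"rotation": [0,0,0]},
    {"xyz": [0,-10,0],"rotation": [0,0,0]},
    {"xyz": [0,0,0],"rotation": [0,0,0]},
    {"xyz": [0,0,0],"rotation": [0,0,0]},
  ],
)

```text
clock: 38.95
tool_pos: [0.5724, -0.1015, 0.3111]
orientation: [-2.112, -2.325, -0.001]
force: [-0.6, -0.1, 0.0]
grip_width: 0.0855
```

servo_tool(
  commands=[
    {"xyz": [0,0,0],"rotation": [0,0,0]},
    {"xyz": [0,0,0],"rotation": [0,0,0]},
    {"xyz": [0,0,0],"rotation": [0,0,0]},
    {"xyz": [0,0,0],"rotation": [0,0,0]},
    {"xyz": [0,0,0],"rotation": [0,0,0]},
    {"xyz": [0,0,0],"rotation": [0,0,0]},
    {"xyz": [0,0,0],"rotation": [0,0,0]},
    {"xyz": [0,0,0],"rotation": [0,0,0]},
    {"xyz": [0,0,0],"rotation": [0,0,0]},
    {"xyz": [0,0,0],"rotation": [0,0,0]},
  ],
  grip=0,
)

```text
clock: 39.95
tool_pos: [0.5719, -0.1021, 0.3113]
orientation: [2.112, 2.325, -0.0]
force: [0.8, 0.2, -0.6]
grip_width: 0.0003
```

```bash
python3 look.py 18 .13
```

```text
t 39.95 tcp [ 0.5719 -0.1021  0.3113] yaw jaw [ 0.995  0.096 -0.   ] z [-0. -0. -1.]
[ 365    0   85   73 5107] [407.  32.] [0.622  0.0425 0.13  ]
```

View pics/w18.png

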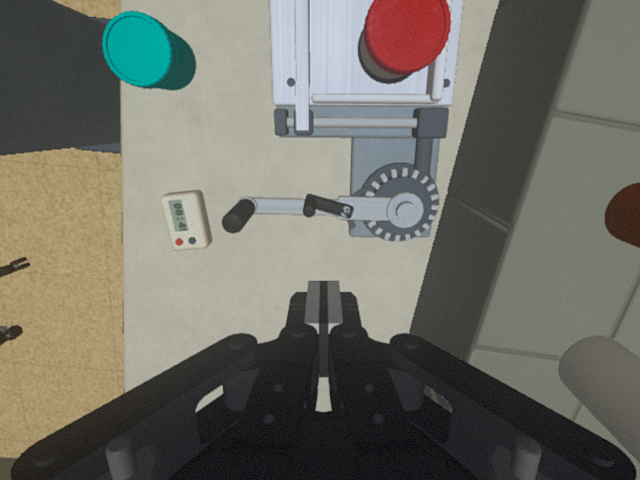

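View pics/s18.png

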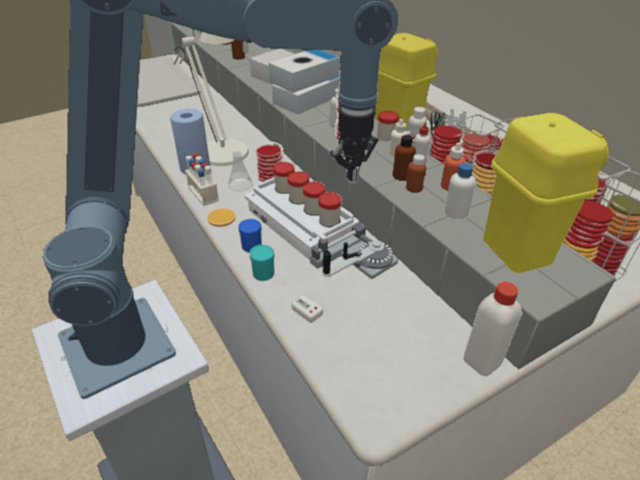

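```bash
python3 - <<'E'
from h import *
o=get_obs();print(o['tool_pos'])
im=cv2.imread('pics/w18.png')
cv2.imwrite('pics/c18.png',cv2.resize(im[150:270,210:450],None,fx=3.3,fy=3.3,interpolation=cv2.INTER_CUBIC))
im=cv2.imread('pics/s18.png')
cv2.imwrite('pics/cs18.png',cv2.resize(im[220:290,300:410],None,fx=7,fy=7,interpolation=cv2.INTER_CUBIC))
E
```

```text
[ 0.57192583 -0.10209882  0.31131357]
```

View pics/c18.png

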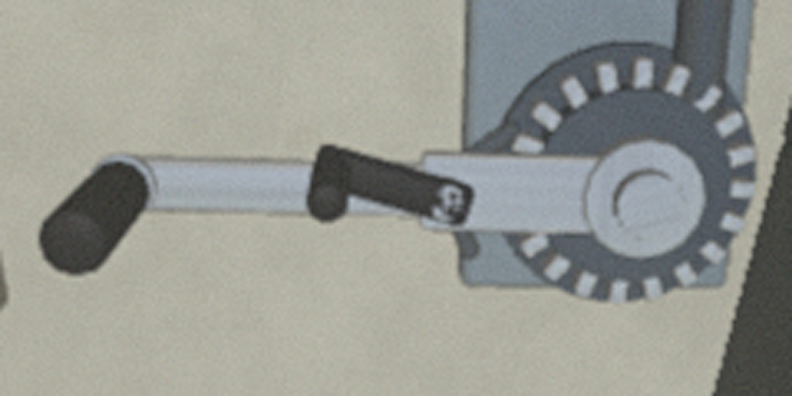

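View pics/cs18.png

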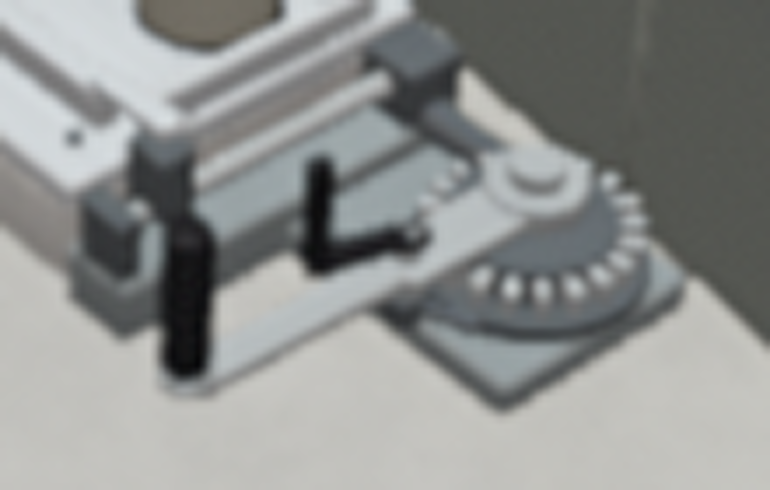

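```bash
python3 - <<'E'
from h import *
o=get_obs()
pads=np.array([[.6035,.255],[.6099,.1862],[.6164,.1165],[.6214,.0477]])
# carrier frame from scene + wrist pads
P=np.array([[.6055,.2545],[.6115,.1852],[.618,.115],[.6235,.0465]])
for Q in(pads,P):
    d=Q[0]-Q[3];y=d/np.linalg.norm(d);x=np.array([y[1],-y[0]])
    org=Q.mean(0)-.024*x;ax=org+.05*x-.262*y;print('yaw',np.arctan2(x[1],x[0]),'axis',ax)
k=onz('wrist',232.7,223.6,.126,o)[:2];l=onz('wrist',308.8,211.5,.114,o)[:2];h=[onz('wrist',405.5,210,z,o)[:2] for z in(.07,.09)]
print('knob',k,'post',l,'hub',h)
print('scene knob',onz('scene',300+190/7,220+222/7,.124)[:2],'post',onz('scene',300+320/7,220+160/7,.114)[:2])
for a in(np.array([.6635,-.1085]),h[0]):
    print(np.linalg.norm(k-a),np.arctan2(*(a-k)[::-1]),np.linalg.norm(l-a))
E
```

```text
yaw 0.08613463743575461 axis [ 0.66124299 -0.10744196]
yaw 0.08632340094046281 axis [ 0.66311684 -0.10848281]
knob [ 0.49330979 -0.12223401] post [ 0.55984196 -0.10764706] hub [array([ 0.6595646 , -0.10759258]), array([ 0.65432473, -0.10307435])]
scene knob [ 0.49825724 -0.11785001] post [ 0.5627012  -0.10684274]
0.17074346736622192 0.080523515796053 0.10366154617619622
0.1668982732808178 0.0878395706511046 0.09972265016388955
```

servo_tool(
  commands=[
    {"xyz": [-6,15,0],"rotation": [0,0,0]},
    {"xyz": [-5,15,-20],"rotation": [0,0,0]},
    {"xyz": [0,0,-30],"rotation": [0,0,0]},
    {"xyz": [0,0,-40],"rotation": [0,0,0]},
    {"xyz": [0,0,-40],"rotation": [0,0,0]},
    {"xyz": [0,0,-30],"rotation": [0,0,0]},
    {"xyz": [0,0,-20],"rotation": [0,0,0]},
    {"xyz": [0,0,-15],"rotation": [0,0,0]},
    {"xyz": [0,0,-8],"rotation": [0,0,0]},
    {"xyz": [0,0,0],"rotation": [0,0,0]},
  ],
)

```text
clock: 41.05
tool_pos: [0.5601, -0.0712, 0.1075]
orientation: [-2.11, -2.324, 0.001]
force: [-0.3, 0.7, -0.7]
grip_width: 0.0002
```

```bash
python3 look.py 19 .13; python3 - <<'E'
import cv2
im=cv2.imread('pics/s19.png')
cv2.imwrite('pics/cs19.png',cv2.resize(im[200:300,290:410],None,fx=6,fy=6,interpolation=cv2.INTER_CUBIC))
E
```

```text
t 41.05 tcp [ 0.5601 -0.0712  0.1075] yaw jaw [ 0.995  0.096 -0.002] z [-0.002  0.001 -1.   ]
[  479     0   161   110 15091] [567.4  49. ] [0.6112 0.0267 0.13  ]
```

View pics/w19.png

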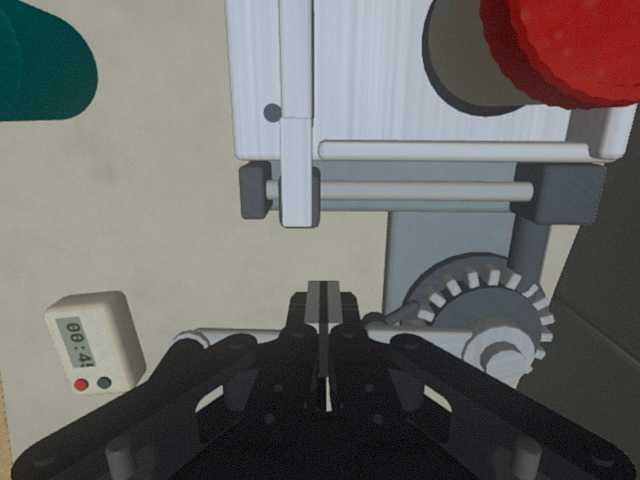

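View pics/cs19.png

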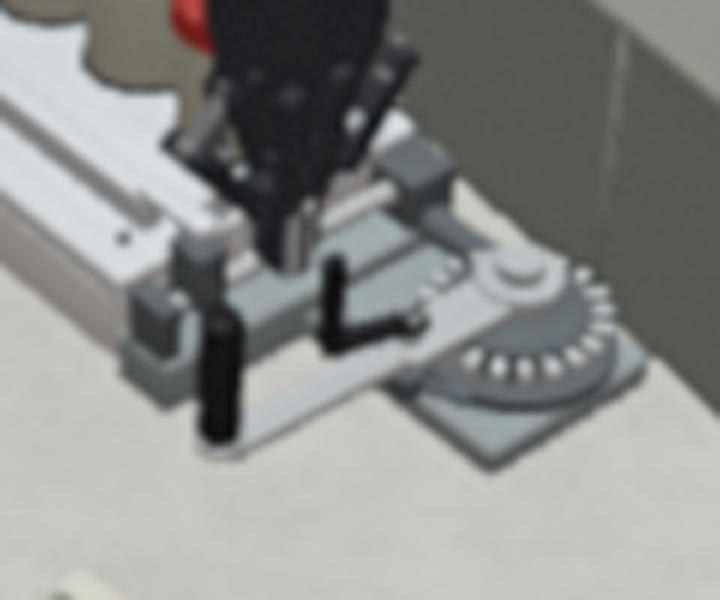

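servo_tool(
  commands=[
    {"xyz": [0,-5,0],"rotation": [0,0,0]},
    {"xyz": [0,-5,0],"rotation": [0,0,0]},
    {"xyz": [0,-4,0],"rotation": [0,0,0]},
    {"xyz": [0,-4,0],"rotation": [0,0,0]},
    {"xyz": [0,-4,0],"rotation": [0,0,0]},
    {"xyz": [0,-3,0],"rotation": [0,0,0]},
    {"xyz": [0,-3,0],"rotation": [0,0,0]},
    {"xyz": [0,-3,0],"rotation": [0,0,0]},
    {"xyz": [0,-3,0],"rotation": [0,0,0]},
    {"xyz": [0,-2,0],"rotation": [0,0,0]},
  ],
)

```text
clock: 42.15
tool_pos: [0.5611, -0.1085, 0.1083]
orientation: [2.112, 2.325, 0.0]
force: [-0.6, -0.5, 0.3]
grip_width: -0.0004
```

```bash
python3 look.py 20 .13; python3 - <<'E'
import cv2
im=cv2.imread('pics/s20.png')
cv2.imwrite('pics/cs20.png',cv2.resize(im[200:300,290:410],None,fx=6,fy=6,interpolation=cv2.INTER_CUBIC))
E
```

```text
t 42.15 tcp [ 0.5611 -0.1085  0.1083] yaw jaw [0.995 0.096 0.   ] z [ 0. -0. -1.]
```

View pics/cs20.png

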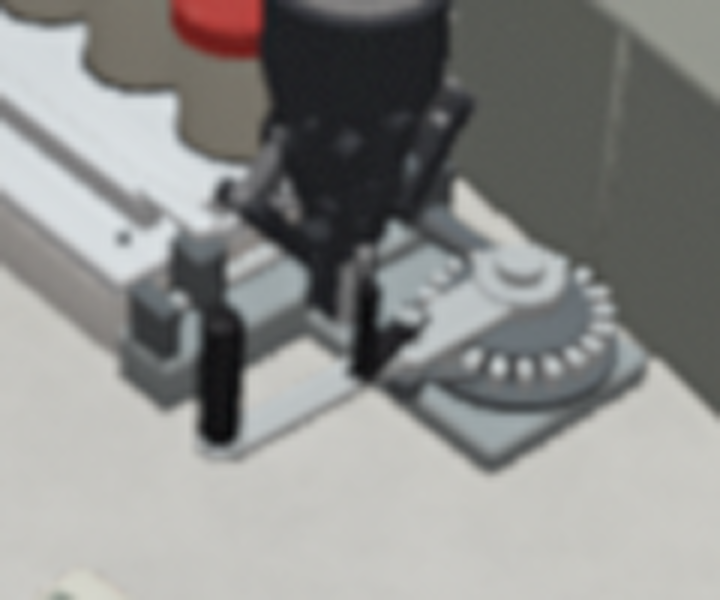

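servo_tool(
  commands=[
    {"xyz": [0,-4,0],"rotation": [0,0,0]},
    {"xyz": [0,-4,0],"rotation": [0,0,0]},
    {"xyz": [0,0,0],"rotation": [0,0,0]},
    {"xyz": [0,6,0],"rotation": [0,0,0]},
    {"xyz": [0,10,0],"rotation": [0,0,0]},
    {"xyz": [0,0,30],"rotation": [0,0,0]},
    {"xyz": [0,0,40],"rotation": [0,0,0]},
    {"xyz": [0,0,40],"rotation": [0,0,0]},
    {"xyz": [0,0,40],"rotation": [0,0,0]},
    {"xyz": [0,0,20],"rotation": [0,0,0]},
  ],
)

```text
clock: 43.25
tool_pos: [0.5619, -0.0998, 0.2825]
orientation: [2.108, 2.322, 0.003]
force: [0.4, -0.8, 0.5]
grip_width: 0.0
```

```bash
python3 look.py 21 .13; python3 - <<'E'
import cv2
from h import *
im=cv2.imread('pics/s21.png')
a=cv2.resize(im[200:300,290:410],None,fx=3.3,fy=3.3,interpolation=cv2.INTER_CUBIC)
b=cv2.imread('pics/w21.png');b=cv2.resize(b[100:300,200:500],None,fx=1.32,fy=1.65)
cv2.imwrite('pics/cs21.png',np.hstack([a,b]))
print(get_obs()['joints'].round(2))
E
```

```text
t 43.25 tcp [ 0.5619 -0.0998  0.2825] yaw jaw [0.995 0.096 0.005] z [ 0.005 -0.002 -1.   ]
[ 382    0   97   74 5608] [429.4  31. ] [0.6223 0.04   0.13  ]
[-0.37  0.28  1.45 -0.    1.41 -0.47]
```

View pics/cs21.png

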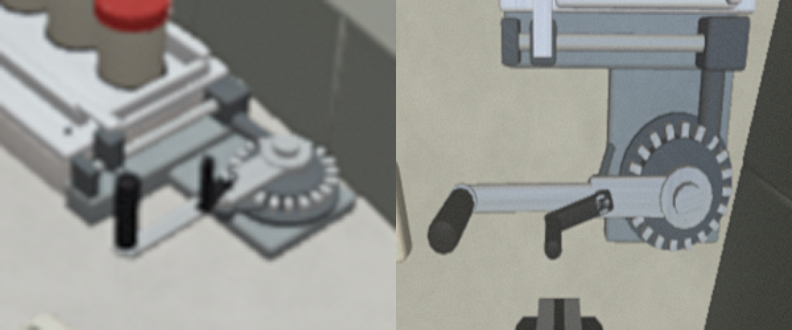

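servo_tool(
  commands=[
    {"xyz": [-7,-2,0],"rotation": [0,0,0.15]},
    {"xyz": [-7,-2,0],"rotation": [0,0,0.15]},
    {"xyz": [-7,-2,0],"rotation": [0,0,0.15]},
    {"xyz": [-7,-2,0],"rotation": [0,0,0.15]},
    {"xyz": [-7,-2,0],"rotation": [0,0,0.15]},
    {"xyz": [-7,-2,0],"rotation": [0,0,0.15]},
    {"xyz": [-7,-2,0],"rotation": [0,0,0.15]},
    {"xyz": [-7,-2,0],"rotation": [0,0,0.15]},
    {"xyz": [-7,-2,0],"rotation": [0,0,0.15]},
    {"xyz": [-4,-4,0],"rotation": [0,0,0.15]},
  ],
  grip=40,
)

```text
clock: 44.35
tool_pos: [0.4926, -0.1212, 0.2766]
orientation: [0.05, -3.138, -0.002]
force: [0.3, -0.8, 0.5]
grip_width: 0.0342
```

servo_tool(
  commands=[
    {"xyz": [0,0,0],"rotation": [0,0,0]},
    {"xyz": [0,0,-20],"rotation": [0,0,0]},
    {"xyz": [0,0,-40],"rotation": [0,0,0]},
    {"xyz": [0,0,-20],"rotation": [0,0,0]},
    {"xyz": [0,0,0],"rotation": [0,0,0]},
    {"xyz": [0,0,0],"rotation": [0,0,0]},
    {"xyz": [0,0,0],"rotation": [0,0,0]},
    {"xyz": [0,0,0],"rotation": [0,0,0]},
    {"xyz": [0,0,0],"rotation": [0,0,0]},
    {"xyz": [0,0,0],"rotation": [0,0,0]},
  ],
)

```text
clock: 45.35
tool_pos: [0.4942, -0.1222, 0.199]
orientation: [-0.039, 3.14, -0.001]
force: [-0.4, 0.7, 0.2]
grip_width: 0.0342
```

```bash
python3 look.py 22 .13;python3 -c "
from h import *
o=get_obs();print(proj('wrist',[.4945,-.1215,.126],o),o['grip_width'],o['joints'].round(2))"
```

```text
t 45.35 tcp [ 0.4942 -0.1222  0.199 ] yaw jaw [-0.025  1.    -0.001] z [ 0.001 -0.001 -1.   ]
[ 552  391   88   67 2242] [608.8 417.7] [0.6022 0.0698 0.13  ]
(np.float64(325.24315896185146), np.float64(258.2617467673197)) 0.03425509561460603 [-0.46  0.23  1.72  0.    1.19 -2.06]
```

View pics/w22.png

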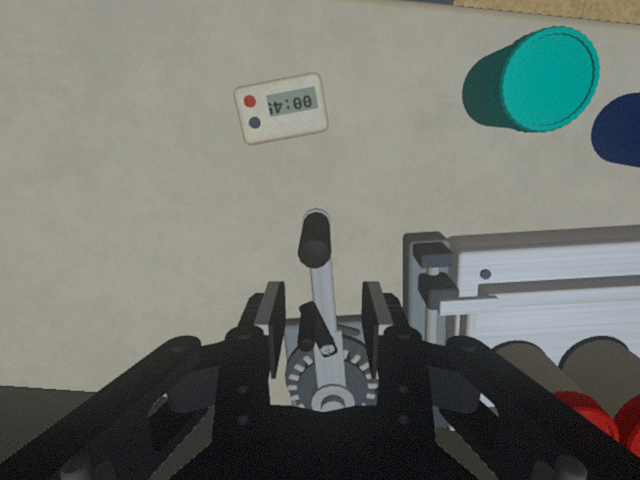

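```bash
python3 - <<'E'
from h import *
o=get_obs();im=cv2.imread('pics/w22.png');g=im.max(2)
m=(g<60).astype(np.uint8);m[:205]=0;m[275:]=0;m[:,:290]=0;m[:,340:]=0
ys,xs=np.nonzero(m);print(xs.min(),xs.max(),ys.min(),ys.max())
k=(ys>235)&(ys<262);print(xs[k].mean())
for v in(248,253,257): print(onz('wrist',314,v,.126,o))
E
```

```text
298 330 213 267
313.8344155844156
[ 0.48834241 -0.1281265   0.126     ]
[ 0.49141036 -0.12807093  0.126     ]
[ 0.49388481 -0.12802611  0.126     ]
```

servo_tool(
  commands=[
    {"xyz": [-2,-5,0],"rotation": [0,0,0]},
    {"xyz": [0,0,-20],"rotation": [0,0,0]},
    {"xyz": [0,0,-14],"rotation": [0,0,0]},
    {"xyz": [0,0,-6],"rotation": [0,0,0]},
    {"xyz": [0,0,0],"rotation": [0,0,0]},
    {"xyz": [0,0,0],"rotation": [0,0,0]},
    {"xyz": [0,0,0],"rotation": [0,0,0]},
    {"xyz": [0,0,0],"rotation": [0,0,0]},
    {"xyz": [0,0,0],"rotation": [0,0,0]},
    {"xyz": [0,0,0],"rotation": [0,0,0]},
  ],
)

```text
clock: 46.45
tool_pos: [0.492, -0.1271, 0.1586]
orientation: [-0.04, 3.141, -0.0]
force: [0.5, -0.5, 0.3]
grip_width: 0.0339
```

```bash
python3 look.py 23 .13
```

```text
t 46.45 tcp [ 0.492  -0.1271  0.1586] yaw jaw [-0.025  1.    -0.   ] z [ 0. -0. -1.]
```

View pics/w23.png

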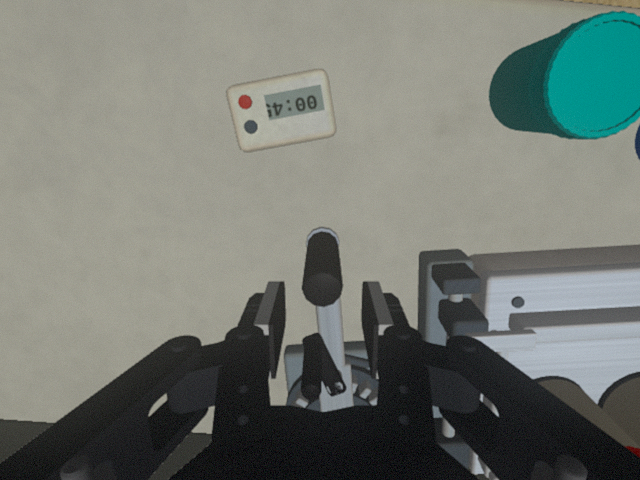

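servo_tool(
  commands=[
    {"xyz": [0,0,-10],"rotation": [0,0,0]},
    {"xyz": [0,0,-10],"rotation": [0,0,0]},
    {"xyz": [0,0,-10],"rotation": [0,0,0]},
    {"xyz": [0,0,-6],"rotation": [0,0,0]},
    {"xyz": [0,0,0],"rotation": [0,0,0]},
    {"xyz": [0,0,0],"rotation": [0,0,0]},
    {"xyz": [0,0,0],"rotation": [0,0,0]},
    {"xyz": [0,0,0],"rotation": [0,0,0]},
    {"xyz": [0,0,0],"rotation": [0,0,0]},
    {"xyz": [0,0,0],"rotation": [0,0,0]},
  ],
)

```text
clock: 47.55
tool_pos: [0.4921, -0.1271, 0.1226]
orientation: [-0.04, 3.141, -0.0]
force: [-0.1, -0.1, -0.0]
grip_width: 0.0339
```

servo_tool(
  commands=[
    {"xyz": [0,0,0],"rotation": [0,0,0]},
    {"xyz": [0,0,0],"rotation": [0,0,0]},
    {"xyz": [0,0,0],"rotation": [0,0,0]},
    {"xyz": [0,0,0],"rotation": [0,0,0]},
    {"xyz": [0,0,0],"rotation": [0,0,0]},
    {"xyz": [0,0,0],"rotation": [0,0,0]},
    {"xyz": [0,0,0],"rotation": [0,0,0]},
    {"xyz": [0,0,0],"rotation": [0,0,0]},
    {"xyz": [0,0,0],"rotation": [0,0,0]},
    {"xyz": [0,0,0],"rotation": [0,0,0]},
  ],
  grip=27,
  squeeze=20,
)

```text
clock: 48.55
tool_pos: [0.4919, -0.1271, 0.1223]
orientation: [-0.04, 3.141, -0.0]
force: [-0.7, 0.1, 0.2]
grip_width: 0.023
```

```bash
python3 - <<'E'
import numpy as np
A=np.array([.662,-.1085]);yaw=.086
for th in np.arange(-.5,.75,.1):
    a=yaw+th;print(round(th,2),(A-.17*np.array([np.cos(a),np.sin(a)])).round(4))
E
```

```text
-0.5 [ 0.5064 -0.0401]
-0.4 [ 0.5003 -0.056 ]
-0.3 [ 0.4959 -0.0724]
-0.2 [ 0.4931 -0.0892]
-0.1 [ 0.492  -0.1061]
-0.0 [ 0.4926 -0.1231]
0.1 [ 0.4949 -0.1399]
0.2 [ 0.4989 -0.1565]
0.3 [ 0.5045 -0.1725]
0.4 [ 0.5117 -0.1879]
0.5 [ 0.5204 -0.2025]
0.6 [ 0.5305 -0.2162]
0.7 [ 0.5419 -0.2288]
```

servo_tool(
  commands=[
    {"xyz": [3,-13,0],"rotation": [0,0,0.08]},
    {"xyz": [4,-16,0],"rotation": [0,0,0.1]},
    {"xyz": [5.5,-16,0],"rotation": [0,0,0.1]},
    {"xyz": [7,-15.5,0],"rotation": [0,0,0.1]},
    {"xyz": [8.5,-14.5,0],"rotation": [0,0,0.1]},
    {"xyz": [10,-13.5,0],"rotation": [0,0,0.1]},
    {"xyz": [2,-2.5,0],"rotation": [0,0,0]},
    {"xyz": [0,0,0],"rotation": [0,0,0]},
    {"xyz": [0,0,0],"rotation": [0,0,0]},
    {"xyz": [0,0,0],"rotation": [0,0,0]},
  ],
)

```text
clock: 49.55
tool_pos: [0.5319, -0.2177, 0.1223]
orientation: [-0.935, 2.999, -0.0]
force: [-0.7, 0.6, -0.4]
grip_width: 0.0231
```

```bash
python3 look.py 24 .13; python3 - <<'E'
import cv2
im=cv2.imread('pics/s24.png')
cv2.imwrite('pics/cs24.png',cv2.resize(im[170:300,240:410],None,fx=4.5,fy=4.5,interpolation=cv2.INTER_CUBIC))
E
```

```text
t 49.55 tcp [ 0.5319 -0.2177  0.1223] yaw jaw [-0.568  0.823 -0.   ] z [ 0. -0. -1.]
```

View pics/w24.png

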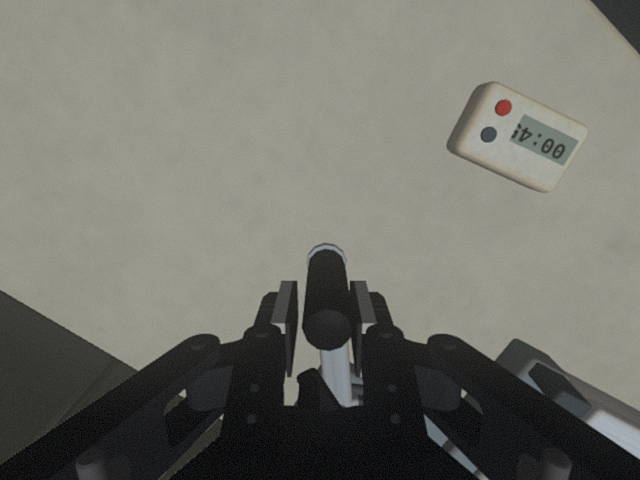

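View pics/cs24.png

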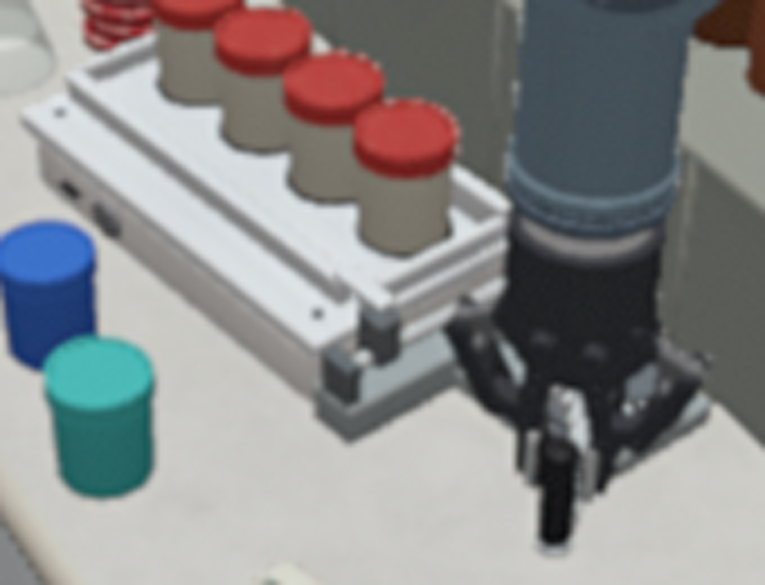

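servo_tool(
  commands=[
    {"xyz": [-11,15,0],"rotation": [0,0,-0.1]},
    {"xyz": [-9,15,0],"rotation": [0,0,-0.1]},
    {"xyz": [-7.5,15.5,0],"rotation": [0,0,-0.1]},
    {"xyz": [-5.5,16,0],"rotation": [0,0,-0.1]},
    {"xyz": [-4,16.5,0],"rotation": [0,0,-0.1]},
    {"xyz": [-2.5,17,0],"rotation": [0,0,-0.1]},
    {"xyz": [-0.5,17,0],"rotation": [0,0,-0.1]},
    {"xyz": [1,17,0],"rotation": [0,0,-0.1]},
    {"xyz": [3,17,0],"rotation": [0,0,-0.1]},
    {"xyz": [3,11,0],"rotation": [0,0,-0.1]},
  ],
)

```text
clock: 50.65
tool_pos: [0.4998, -0.0609, 0.123]
orientation: [0.621, 3.077, -0.002]
force: [1.4, -5.3, -0.2]
grip_width: 0.0234
```

```bash
python3 look.py 25 .13; python3 - <<'E'
import cv2
from h import *
A=np.array([.662,-.1085]);o=get_obs();d=A-o['tool_pos'][:2];print(o['tool_pos'],o['force'],np.hypot(*d),np.arctan2(d[1],d[0])-.086)
im=cv2.imread('pics/s25.png')
cv2.imwrite('pics/cs25.png',cv2.resize(im[170:300,240:410],None,fx=4.5,fy=4.5,interpolation=cv2.INTER_CUBIC))
E
```

```text
t 50.65 tcp [ 0.4998 -0.0609  0.123 ] yaw jaw [ 0.388  0.922 -0.001] z [ 0.002 -0.002 -1.   ]
[ 598  408   42   52 1157] [624.8 431. ] [0.5862 0.0336 0.13  ]
[ 0.49964564 -0.06018854  0.12282345] [-0.36066861  0.10912548  0.16215779] 0.16938989376365546 -0.37522406725742774
```

View pics/w25.png

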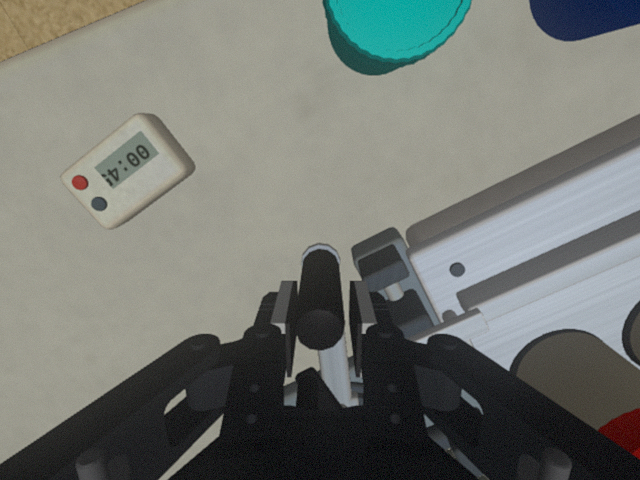

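View pics/cs25.png

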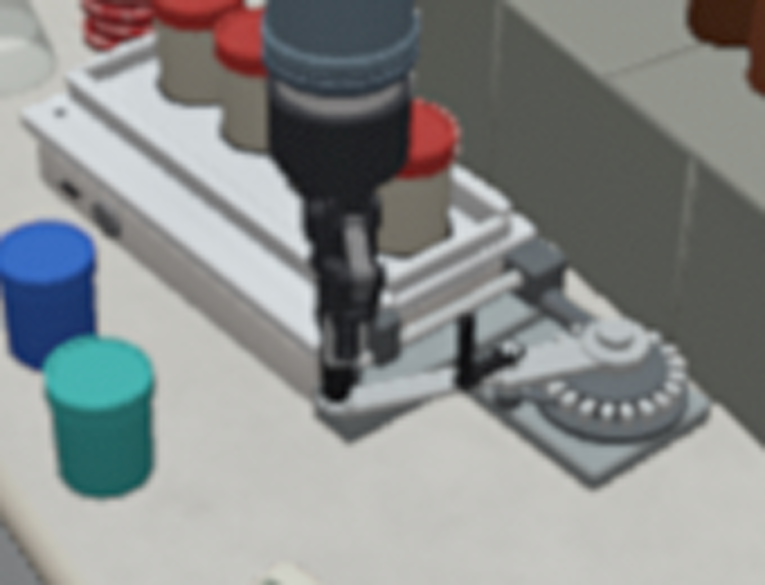

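servo_tool(
  commands=[
    {"xyz": [-4,-17,0],"rotation": [0,0,0.11]},
    {"xyz": [-2.5,-18,0],"rotation": [0,0,0.11]},
    {"xyz": [-0.5,-18.5,0],"rotation": [0,0,0.11]},
    {"xyz": [1.5,-18.5,0],"rotation": [0,0,0.11]},
    {"xyz": [4,-18.5,0],"rotation": [0,0,0.11]},
    {"xyz": [6,-18,0],"rotation": [0,0,0.11]},
    {"xyz": [8,-17.5,0],"rotation": [0,0,0.11]},
    {"xyz": [10,-16.5,0],"rotation": [0,0,0.11]},
    {"xyz": [10.5,-14.5,0],"rotation": [0,0,0.12]},
    {"xyz": [0,0,0],"rotation": [0,0,0]},
  ],
)

```text
clock: 51.75
tool_pos: [0.5325, -0.2197, 0.1222]
orientation: [-0.94, 2.997, -0.001]
force: [0.4, 0.5, -0.2]
grip_width: 0.0229
```

servo_tool(
  commands=[
    {"xyz": [-10.5,14.5,0],"rotation": [0,0,-0.11]},
    {"xyz": [-10,16.5,0],"rotation": [0,0,-0.11]},
    {"xyz": [-8,17.5,0],"rotation": [0,0,-0.11]},
    {"xyz": [-6,18,0],"rotation": [0,0,-0.11]},
    {"xyz": [-4,18.5,0],"rotation": [0,0,-0.11]},
    {"xyz": [-1.5,18.5,0],"rotation": [0,0,-0.11]},
    {"xyz": [0.5,18.5,0],"rotation": [0,0,-0.11]},
    {"xyz": [2.5,18,0],"rotation": [0,0,-0.11]},
    {"xyz": [4,17,0],"rotation": [0,0,-0.12]},
    {"xyz": [0,0,0],"rotation": [0,0,0]},
  ],
)

```text
clock: 52.75
tool_pos: [0.4988, -0.0597, 0.1226]
orientation: [0.616, 3.08, 0.0]
force: [-0.7, 0.3, -0.1]
grip_width: 0.0234
```

```bash
python3 look.py 26 .13; python3 - <<'E'
import cv2
from h import *
im=cv2.imread('pics/s26.png')
cv2.imwrite('pics/cs26.png',cv2.resize(im[170:300,240:410],None,fx=4.5,fy=4.5,interpolation=cv2.INTER_CUBIC))
E
```

```text
t 52.75 tcp [ 0.4988 -0.0597  0.1226] yaw jaw [0.385 0.923 0.   ] z [ 0.001 -0.    -1.   ]
[ 599  412   41   47 1038] [625.4 432.6] [0.5852 0.0349 0.13  ]
```

View pics/cs26.png

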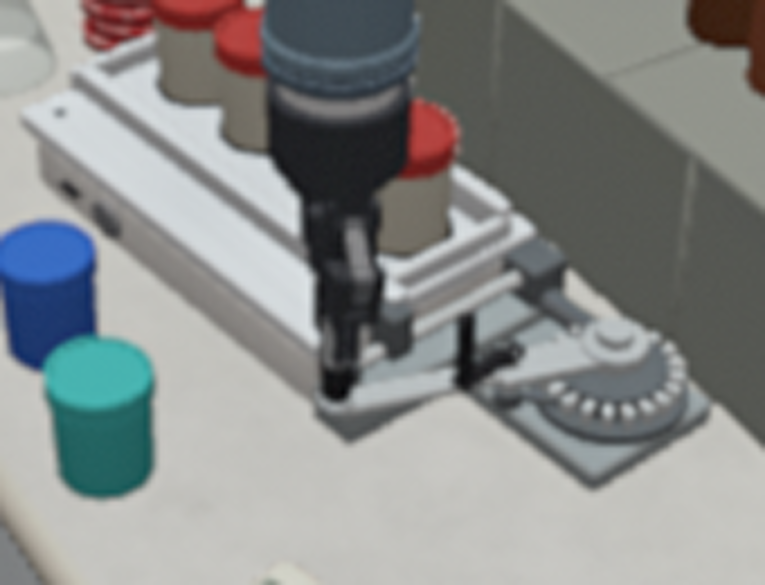

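View pics/w26.png

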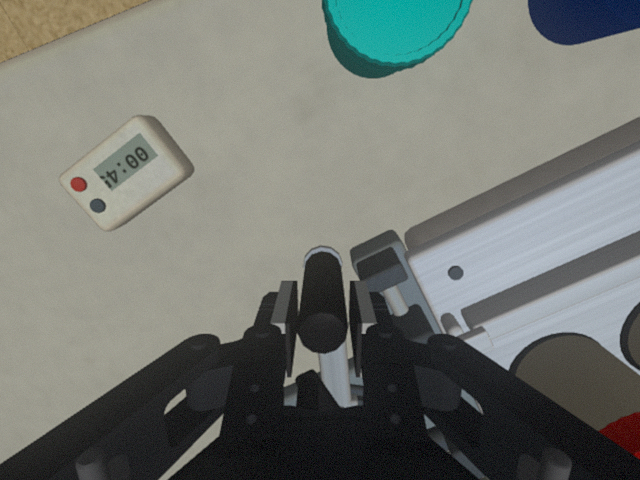

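The bar advances on each right stroke, with the nut block moving from about (385,335) to (395,325) in the crop. I'll do two more full cycles and then check.

servo_tool(
  commands=[
    {"xyz": [-4,-17,0],"rotation": [0,0,0.11]},
    {"xyz": [-2.5,-18,0],"rotation": [0,0,0.11]},
    {"xyz": [-0.5,-18.5,0],"rotation": [0,0,0.11]},
    {"xyz": [1.5,-18.5,0],"rotation": [0,0,0.11]},
    {"xyz": [4,-18.5,0],"rotation": [0,0,0.11]},
    {"xyz": [6,-18,0],"rotation": [0,0,0.11]},
    {"xyz": [8,-17.5,0],"rotation": [0,0,0.11]},
    {"xyz": [10,-16.5,0],"rotation": [0,0,0.11]},
    {"xyz": [10.5,-14.5,0],"rotation": [0,0,0.12]},
    {"xyz": [0,0,0],"rotation": [0,0,0]},
  ],
)

```text
clock: 53.85
tool_pos: [0.532, -0.22, 0.1219]
orientation: [0.939, -2.998, -0.0]
force: [-0.3, -0.1, -0.1]
grip_width: 0.0226
```

servo_tool(
  commands=[
    {"xyz": [-10.5,14.5,0],"rotation": [0,0,-0.11]},
    {"xyz": [-10,16.5,0],"rotation": [0,0,-0.11]},
    {"xyz": [-8,17.5,0],"rotation": [0,0,-0.11]},
    {"xyz": [-6,18,0],"rotation": [0,0,-0.11]},
    {"xyz": [-4,18.5,0],"rotation": [0,0,-0.11]},
    {"xyz": [-1.5,18.5,0],"rotation": [0,0,-0.11]},
    {"xyz": [0.5,18.5,0],"rotation": [0,0,-0.11]},
    {"xyz": [2.5,18,0],"rotation": [0,0,-0.11]},
    {"xyz": [4,17,0],"rotation": [0,0,-0.12]},
    {"xyz": [0,0,0],"rotation": [0,0,0]},
  ],
)

```text
clock: 54.85
tool_pos: [0.4985, -0.06, 0.1224]
orientation: [0.617, 3.08, 0.0]
force: [-0.1, 0.9, 0.0]
grip_width: 0.0233
```

servo_tool(
  commands=[
    {"xyz": [-4,-17,0],"rotation": [0,0,0.11]},
    {"xyz": [-2.5,-18,0],"rotation": [0,0,0.11]},
    {"xyz": [-0.5,-18.5,0],"rotation": [0,0,0.11]},
    {"xyz": [1.5,-18.5,0],"rotation": [0,0,0.11]},
    {"xyz": [4,-18.5,0],"rotation": [0,0,0.11]},
    {"xyz": [6,-18,0],"rotation": [0,0,0.11]},
    {"xyz": [8,-17.5,0],"rotation": [0,0,0.11]},
    {"xyz": [10,-16.5,0],"rotation": [0,0,0.11]},
    {"xyz": [10.5,-14.5,0],"rotation": [0,0,0.12]},
    {"xyz": [0,0,0],"rotation": [0,0,0]},
  ],
)

```text
clock: 55.85
tool_pos: [0.5317, -0.22, 0.1219]
orientation: [0.94, -2.997, 0.0]
force: [0.4, -0.2, -0.2]
grip_width: 0.0232
```

```bash
python3 look.py 27 .13; python3 - <<'E'
import cv2
from h import *
im=cv2.imread('pics/s27.png')
cv2.imwrite('pics/cs27.png',cv2.resize(im[170:300,240:410],None,fx=4.5,fy=4.5,interpolation=cv2.INTER_CUBIC))
# where would bar face be at bar=s : carrier pts
x=np.array([.996,.086,0]);y=np.array([-.086,.996,0]);org=np.array([.589,.150,0])
for s in(0,.05):
  for yy in(-.14,.14):
    for z in (.083,):
      p=org+x*(.06-.121+s)+y*yy+np.array([0,0,z]);u,v=proj('scene',p);print(s,yy,round(u,1),round(v,1),'crop',round((u-240)*4.5),round((v-170)*4.5))
E
```

```text
t 55.85 tcp [ 0.5317 -0.22    0.1219] yaw jaw [-0.571  0.821  0.   ] z [-0. -0. -1.]
0 -0.14 312.6 232.4 crop 327 281
0 0.14 252.9 186.6 crop 58 75
0.05 -0.14 327.1 225.1 crop 392 248
0.05 0.14 266.8 180.9 crop 121 49
```

View pics/cs27.png

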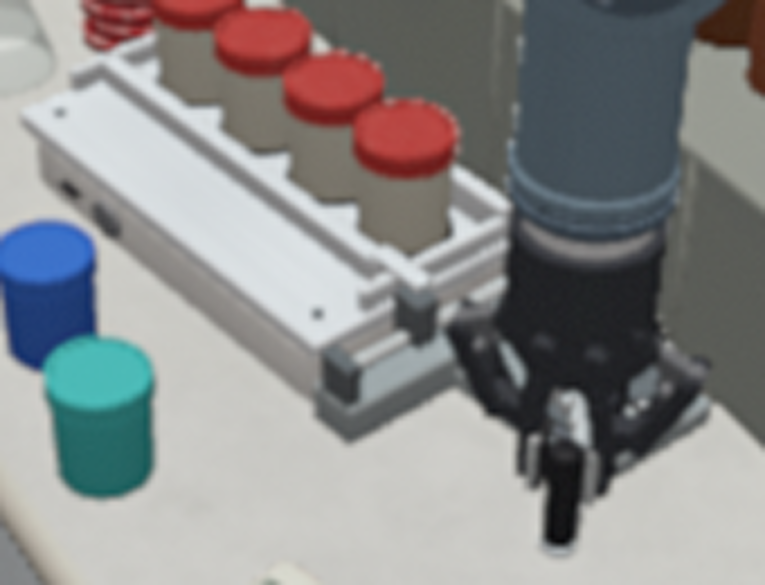

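servo_tool(
  commands=[
    {"xyz": [-10.5,14.5,0],"rotation": [0,0,-0.11]},
    {"xyz": [-10,16.5,0],"rotation": [0,0,-0.11]},
    {"xyz": [-8,17.5,0],"rotation": [0,0,-0.11]},
    {"xyz": [-6,18,0],"rotation": [0,0,-0.11]},
    {"xyz": [-4,18.5,0],"rotation": [0,0,-0.11]},
    {"xyz": [-1.5,18.5,0],"rotation": [0,0,-0.11]},
    {"xyz": [0.5,18.5,0],"rotation": [0,0,-0.11]},
    {"xyz": [2.5,18,0],"rotation": [0,0,-0.11]},
    {"xyz": [4,17,0],"rotation": [0,0,-0.12]},
    {"xyz": [0,0,0],"rotation": [0,0,0]},
  ],
)

```text
clock: 56.95
tool_pos: [0.4985, -0.0595, 0.1225]
orientation: [0.616, 3.08, 0.0]
force: [0.5, -0.6, 0.5]
grip_width: 0.0233
```

servo_tool(
  commands=[
    {"xyz": [-4,-17,0],"rotation": [0,0,0.11]},
    {"xyz": [-2.5,-18,0],"rotation": [0,0,0.11]},
    {"xyz": [-0.5,-18.5,0],"rotation": [0,0,0.11]},
    {"xyz": [0.5,-6,0],"rotation": [0,0,0.04]},
    {"xyz": [0.5,-6,0],"rotation": [0,0,0.04]},
    {"xyz": [0,0,0],"rotation": [0,0,0]},
    {"xyz": [0,0,0],"rotation": [0,0,0]},
    {"xyz": [0,0,0],"rotation": [0,0,0]},
    {"xyz": [0,0,0],"rotation": [0,0,0]},
    {"xyz": [0,0,0],"rotation": [0,0,0]},
  ],
)

```text
clock: 57.95
tool_pos: [0.493, -0.1267, 0.1223]
orientation: [-0.024, 3.141, -0.001]
force: [-0.5, -0.4, 0.4]
grip_width: 0.023
```

```bash
python3 look.py 28 .13; python3 - <<'E'
import cv2
from h import *
im=cv2.imread('pics/s28.png')
cv2.imwrite('pics/cs28.png',cv2.resize(im[170:300,240:410],None,fx=4.5,fy=4.5,interpolation=cv2.INTER_CUBIC))
E
```

```text
t 57.95 tcp [ 0.493  -0.1267  0.1223] yaw jaw [-0.015  1.    -0.   ] z [ 0. -0. -1.]
```

View pics/cs28.png

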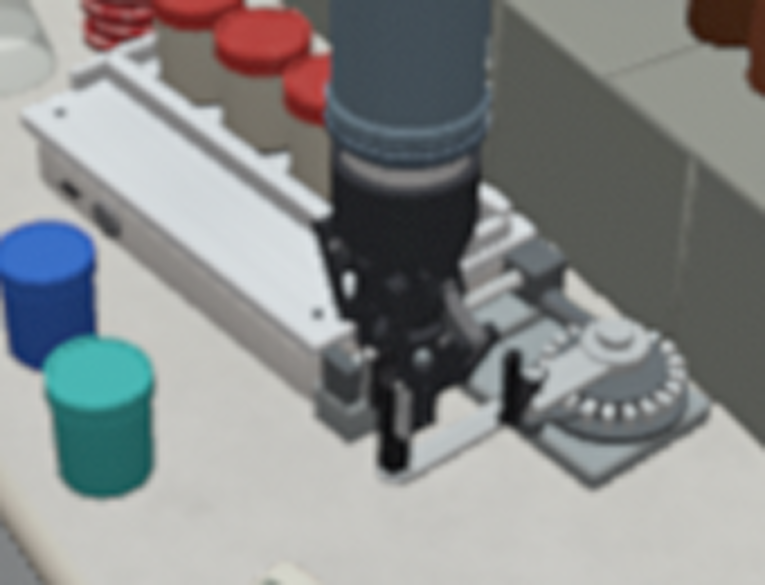

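View pics/w28.png

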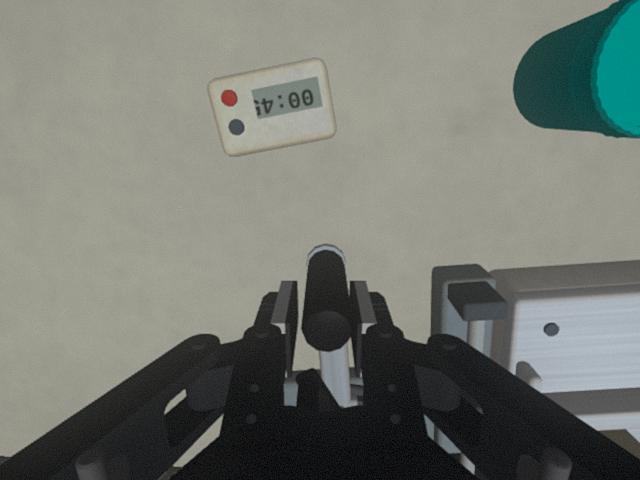

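servo_tool(
  commands=[
    {"xyz": [0.5,-4,0],"rotation": [0,0,0.03]},
    {"xyz": [0.5,-4,0],"rotation": [0,0,0.02]},
    {"xyz": [0.5,-4,0],"rotation": [0,0,0.03]},
    {"xyz": [1,-4,0],"rotation": [0,0,0.02]},
    {"xyz": [0,0,0],"rotation": [0,0,0]},
    {"xyz": [0,0,0],"rotation": [0,0,0]},
    {"xyz": [0,0,0],"rotation": [0,0,0]},
    {"xyz": [0,0,0],"rotation": [0,0,0]},
    {"xyz": [0,0,0],"rotation": [0,0,0]},
    {"xyz": [0,0,0],"rotation": [0,0,0]},
  ],
)

```text
clock: 59.05
tool_pos: [0.4952, -0.1417, 0.1222]
orientation: [0.18, -3.136, -0.002]
force: [-0.2, 5.1, 1.8]
grip_width: 0.0231
```

servo_tool(
  commands=[
    {"xyz": [1,-4,0],"rotation": [0,0,0.03]},
    {"xyz": [1,-4,0],"rotation": [0,0,0.02]},
    {"xyz": [1,-4,0],"rotation": [0,0,0.03]},
    {"xyz": [1,-4,0],"rotation": [0,0,0.02]},
    {"xyz": [0,0,0],"rotation": [0,0,0]},
    {"xyz": [0,0,0],"rotation": [0,0,0]},
    {"xyz": [0,0,0],"rotation": [0,0,0]},
    {"xyz": [0,0,0],"rotation": [0,0,0]},
    {"xyz": [0,0,0],"rotation": [0,0,0]},
    {"xyz": [0,0,0],"rotation": [0,0,0]},
  ],
)

```text
clock: 60.05
tool_pos: [0.4993, -0.1582, 0.1223]
orientation: [0.337, -3.123, -0.001]
force: [-1.1, 6.0, 1.7]
grip_width: 0.0232
```

servo_tool(
  commands=[
    {"xyz": [1.5,-4,0],"rotation": [0,0,0.03]},
    {"xyz": [1.5,-4,0],"rotation": [0,0,0.02]},
    {"xyz": [1.5,-4,0],"rotation": [0,0,0.03]},
    {"xyz": [1.5,-4,0],"rotation": [0,0,0.02]},
    {"xyz": [0,0,0],"rotation": [0,0,0]},
    {"xyz": [0,0,0],"rotation": [0,0,0]},
    {"xyz": [0,0,0],"rotation": [0,0,0]},
    {"xyz": [0,0,0],"rotation": [0,0,0]},
    {"xyz": [0,0,0],"rotation": [0,0,0]},
    {"xyz": [0,0,0],"rotation": [0,0,0]},
  ],
)

```text
clock: 61.05
tool_pos: [0.5053, -0.1747, 0.1222]
orientation: [0.493, -3.102, 0.0]
force: [-2.6, 2.1, 0.1]
grip_width: 0.0233
```

servo_tool(
  commands=[
    {"xyz": [1.5,-4,0],"rotation": [0,0,0.03]},
    {"xyz": [2,-4,0],"rotation": [0,0,0.02]},
    {"xyz": [2,-4,0],"rotation": [0,0,0.03]},
    {"xyz": [2,-3.5,0],"rotation": [0,0,0.02]},
    {"xyz": [0,0,0],"rotation": [0,0,0]},
    {"xyz": [0,0,0],"rotation": [0,0,0]},
    {"xyz": [0,0,0],"rotation": [0,0,0]},
    {"xyz": [0,0,0],"rotation": [0,0,0]},
    {"xyz": [0,0,0],"rotation": [0,0,0]},
    {"xyz": [0,0,0],"rotation": [0,0,0]},
  ],
)

```text
clock: 62.05
tool_pos: [0.5126, -0.1899, 0.1222]
orientation: [0.648, -3.074, -0.001]
force: [-5.0, 3.3, 1.2]
grip_width: 0.0231
```

servo_tool(
  commands=[
    {"xyz": [2,-3.5,0],"rotation": [0,0,0.03]},
    {"xyz": [2,-3.5,0],"rotation": [0,0,0.02]},
    {"xyz": [2,-3.5,0],"rotation": [0,0,0.03]},
    {"xyz": [2.5,-3.5,0],"rotation": [0,0,0.02]},
    {"xyz": [0,0,0],"rotation": [0,0,0]},
    {"xyz": [0,0,0],"rotation": [0,0,0]},
    {"xyz": [0,0,0],"rotation": [0,0,0]},
    {"xyz": [0,0,0],"rotation": [0,0,0]},
    {"xyz": [0,0,0],"rotation": [0,0,0]},
    {"xyz": [0,0,0],"rotation": [0,0,0]},
  ],
)

```text
clock: 63.05
tool_pos: [0.5211, -0.2039, 0.1222]
orientation: [0.8, -3.037, -0.001]
force: [-3.9, 2.7, 2.8]
grip_width: 0.0237
```

servo_tool(
  commands=[
    {"xyz": [2.5,-3.5,0],"rotation": [0,0,0.03]},
    {"xyz": [2.5,-3.5,0],"rotation": [0,0,0.02]},
    {"xyz": [2.5,-3.5,0],"rotation": [0,0,0.03]},
    {"xyz": [2.5,-3.5,0],"rotation": [0,0,0.02]},
    {"xyz": [0,0,0],"rotation": [0,0,0]},
    {"xyz": [0,0,0],"rotation": [0,0,0]},
    {"xyz": [0,0,0],"rotation": [0,0,0]},
    {"xyz": [0,0,0],"rotation": [0,0,0]},
    {"xyz": [0,0,0],"rotation": [0,0,0]},
    {"xyz": [0,0,0],"rotation": [0,0,0]},
  ],
)

```text
clock: 64.05
tool_pos: [0.5281, -0.2131, 0.1219]
orientation: [0.95, -2.989, -0.017]
force: [-12.5, 17.0, 13.8]
grip_width: 0.0231
```

```bash
python3 look.py 29 .13; python3 - <<'E'
import cv2
from h import *
im=cv2.imread('pics/s29.png')
cv2.imwrite('pics/cs29.png',cv2.resize(im[170:300,240:410],None,fx=4.5,fy=4.5,interpolation=cv2.INTER_CUBIC))
E
```

```text
t 64.05 tcp [ 0.5281 -0.2131  0.1219] yaw jaw [-0.577  0.816  0.012] z [-0.008  0.009 -1.   ]
```

View pics/cs29.png

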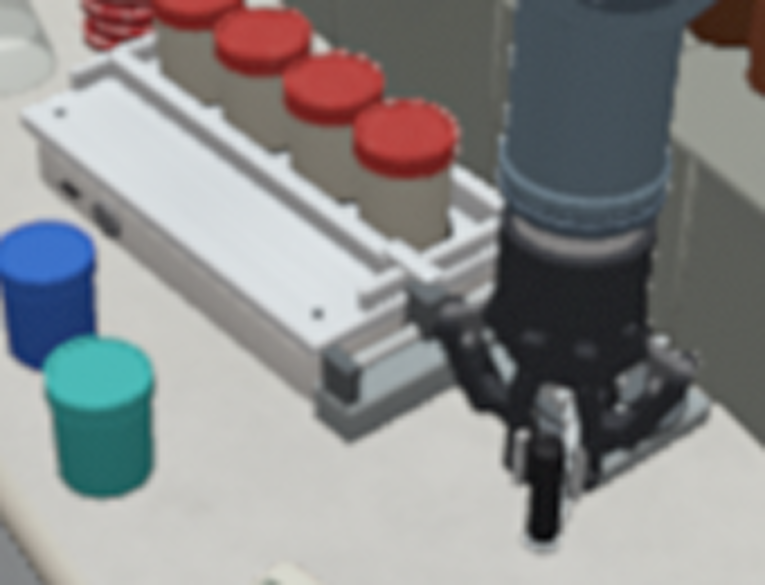

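servo_tool(
  commands=[
    {"xyz": [-2,3,0],"rotation": [0,0,0]},
    {"xyz": [-2,3,0],"rotation": [0,0,0]},
    {"xyz": [-0.5,1,0],"rotation": [0,0,0]},
    {"xyz": [0,0,0],"rotation": [0,0,0]},
    {"xyz": [0,0,0],"rotation": [0,0,0]},
    {"xyz": [0,0,0],"rotation": [0,0,0]},
    {"xyz": [0,0,0],"rotation": [0,0,0]},
    {"xyz": [0,0,0],"rotation": [0,0,0]},
    {"xyz": [0,0,0],"rotation": [0,0,0]},
    {"xyz": [0,0,0],"rotation": [0,0,0]},
  ],
)

```text
clock: 65.15
tool_pos: [0.5255, -0.2091, 0.1221]
orientation: [0.951, -2.992, -0.007]
force: [-6.8, 8.1, 6.5]
grip_width: 0.0234
```

servo_tool(
  commands=[
    {"xyz": [0,0,0],"rotation": [0,0,0]},
    {"xyz": [0,0,0],"rotation": [0,0,0]},
    {"xyz": [0,0,0],"rotation": [0,0,0]},
    {"xyz": [0,0,0],"rotation": [0,0,0]},
    {"xyz": [0,0,10],"rotation": [0,0,0]},
    {"xyz": [0,0,20],"rotation": [0,0,0]},
    {"xyz": [0,0,40],"rotation": [0,0,0]},
    {"xyz": [0,0,40],"rotation": [0,0,0]},
    {"xyz": [0,0,40],"rotation": [0,0,0]},
    {"xyz": [0,0,40],"rotation": [0,0,0]},
  ],
  grip=40,
)

```text
clock: 66.15
tool_pos: [0.5279, -0.2122, 0.3154]
orientation: [-0.95, 2.992, -0.007]
force: [1.3, -0.4, -0.0]
grip_width: 0.0343
```

servo_tool(
  commands=[
    {"xyz": [2,20,10],"rotation": [0,0,-0.15]},
    {"xyz": [2,20,10],"rotation": [0,0,-0.15]},
    {"xyz": [2,20,10],"rotation": [0,0,-0.15]},
    {"xyz": [2,20,10],"rotation": [0,0,-0.15]},
    {"xyz": [2,20,10],"rotation": [0,0,-0.15]},
    {"xyz": [2,20,10],"rotation": [0,0,-0.15]},
    {"xyz": [2,20,0],"rotation": [0,0,-0.15]},
    {"xyz": [2,20,0],"rotation": [0,0,-0.15]},
    {"xyz": [2,20,0],"rotation": [0,0,-0.15]},
    {"xyz": [2,20,0],"rotation": [0,0,-0.15]},
  ],
)

```text
clock: 67.15
tool_pos: [0.5483, -0.011, 0.3737]
orientation: [1.352, 2.83, 0.001]
force: [0.4, -0.5, -0.7]
grip_width: 0.0341
```

servo_tool(
  commands=[
    {"xyz": [2,25,0],"rotation": [0,0,-0.15]},
    {"xyz": [2,25,0],"rotation": [0,0,-0.15]},
    {"xyz": [2,25,0],"rotation": [0,0,-0.15]},
    {"xyz": [2,25,0],"rotation": [0,0,-0.15]},
    {"xyz": [0,25,0],"rotation": [0,0,0]},
    {"xyz": [0,25,0],"rotation": [0,0,0]},
    {"xyz": [0,0,0],"rotation": [0,0,0]},
    {"xyz": [0,0,0],"rotation": [0,0,0]},
    {"xyz": [0,0,0],"rotation": [0,0,0]},
    {"xyz": [0,0,0],"rotation": [0,0,0]},
  ],
)

```text
clock: 68.15
tool_pos: [0.5553, 0.1378, 0.3726]
orientation: [2.125, 2.313, 0.001]
force: [-0.1, -0.8, 0.2]
grip_width: 0.0338
```

```bash
python3 look.py 30 .13;  python3 - <<'E'
import cv2
im=cv2.imread('pics/s30.png')
cv2.imwrite('pics/cs30.png',cv2.resize(im[160:310,240:410],None,fx=4.0,fy=4.0,interpolation=cv2.INTER_CUBIC))
E
```

```text
t 68.15 tcp [0.5553 0.1378 0.3726] yaw jaw [0.996 0.084 0.001] z [ 0.001 -0.    -1.   ]
[ 351   44   67   72 3712] [383.7  79.4] [0.6035 0.2546 0.13  ]
[ 350  123   63   64 3104] [380.7 154.5] [0.6099 0.1854 0.13  ]
[ 349  192   59   60 2686] [378.  221.8] [0.6164 0.1157 0.13  ]
[ 347  253   56   52 1689] [374.4 275.3] [0.6206 0.054  0.13  ]
```

View pics/w30.png

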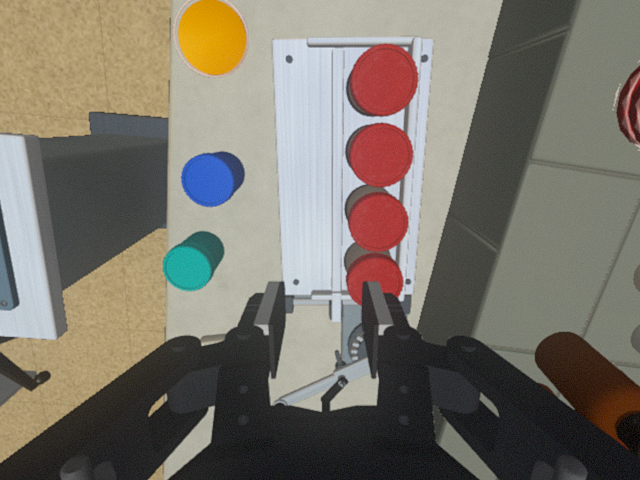

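View pics/cs30.png

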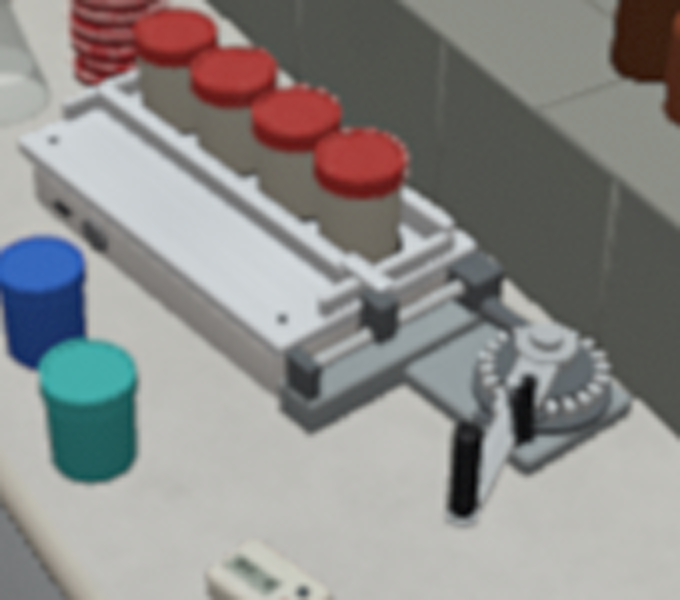

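```bash
python3 - <<'E'
from h import *
o=get_obs();im=cv2.imread('pics/w30.png')
cv2.imwrite('pics/c30.png',cv2.resize(im[30:180,265:445],None,fx=4.4,fy=4,interpolation=cv2.INTER_CUBIC))
g=cv2.cvtColor(im,cv2.COLOR_BGR2GRAY)
for r in (60,112,116,185,188):
    print(r,[(c,int(g[r,c])) for c in range(322,350)])
E
```

```text
60 [(322, 212), (323, 213), (324, 210), (325, 211), (326, 213), (327, 212), (328, 215), (329, 219), (330, 217), (331, 185), (332, 159), (333, 203), (334, 211), (335, 213), (336, 207), (337, 205), (338, 207), (339, 211), (340, 210), (341, 206), (342, 197), (343, 177), (344, 177), (345, 205), (346, 207), (347, 208), (348, 202), (349, 203)]
112 [(322, 208), (323, 207), (324, 202), (325, 208), (326, 209), (327, 205), (328, 211), (329, 215), (330, 209), (331, 179), (332, 165), (333, 204), (334, 209), (335, 208), (336, 205), (337, 206), (338, 211), (339, 214), (340, 216), (341, 204), (342, 173), (343, 164), (344, 202), (345, 210), (346, 211), (347, 208), (348, 204), (349, 202)]
116 [(322, 209), (323, 211), (324, 208), (325, 208), (326, 205), (327, 207), (328, 208), (329, 209), (330, 215), (331, 183), (332, 156), (333, 195), (334, 209), (335, 205), (336, 204), (337, 207), (338, 215), (339, 212), (340, 211), (341, 204), (342, 178), (343, 173), (344, 204), (345, 207), (346, 206), (347, 208), (348, 204), (349, 207)]
185 [(322, 209), (323, 212), (324, 207), (325, 204), (326, 201), (327, 211), (328, 205), (329, 207), (330, 210), (331, 175), (332, 153), (333, 202), (334, 208), (335, 207), (336, 200), (337, 206), (338, 206), (339, 206), (340, 193), (341, 184), (342, 179), (343, 207), (344, 206), (345, 206), (346, 205), (347, 201), (348, 207), (349, 208)]
188 [(322, 206), (323, 212), (324, 206), (325, 207), (326, 205), (327, 205), (328, 206), (329, 207), (330, 209), (331, 180), (332, 157), (333, 204), (334, 211), (335, 208), (336, 200), (337, 205), (338, 202), (339, 205), (340, 198), (341, 180), (342, 179), (343, 202), (344, 204), (345, 206), (346, 205), (347, 204), (348, 203), (349, 210)]
```

View pics/c30.png

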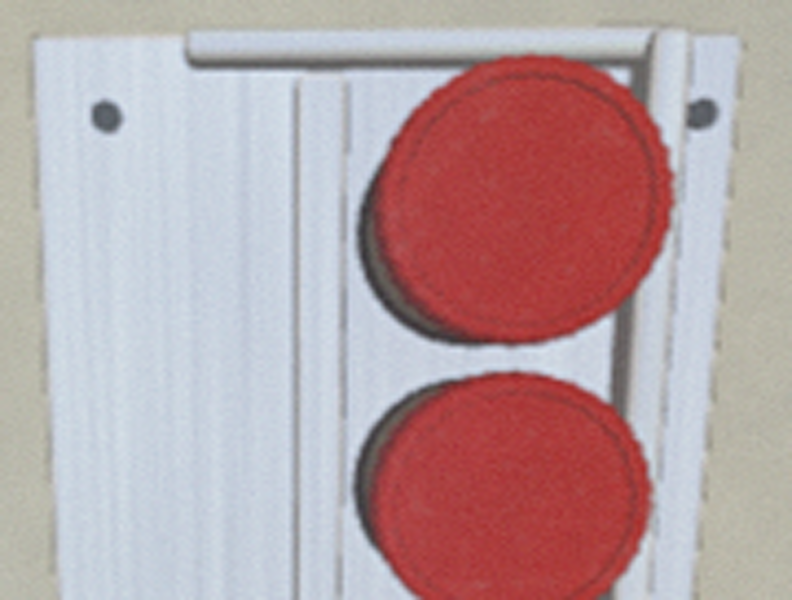

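```bash
python3 - <<'E'
from h import *
o=get_obs();x=np.array([.996,.086,0])
b=onz('wrist',342.3,116,.083,o);r=onz('wrist',408.6,116,.086,o);b2=onz('wrist',331.5,116,.083,o)
print((r-b)@x,(b-b2)@x,b,r)
bw=onz('wrist',265+345/4.4,30+90/4,.083,o);rw=onz('wrist',265+652/4.4,30+60/4,.086,o);print((rw-bw)@x)
c=onz('wrist',265+35/4.4,116,.06,o); print('box front to bar', (b-c)@x, 'expect closed', .085-.011)
E
```

```text
0.07193115381537926 0.011830010997246738 [0.56998962 0.21950928 0.083     ] [0.64168223 0.22561761 0.086     ]
0.07147874359918564
box front to bar 0.07906623836173446 expect closed 0.07400000000000001
```

```bash
python3 - <<'E'
from h import *
im=cv2.imread('pics/s30.png');hsv=cv2.cvtColor(im,cv2.COLOR_BGR2HSV)
red=((hsv[...,0]<8)|(hsv[...,0]>172))&(hsv[...,1]>130)
n,l,s,c=cv2.connectedComponentsWithStats(red.astype(np.uint8))
for i in range(1,n):
    if s[i,4]>100 and 160<s[i,1]<215 and 270<c[i][0]<350: print(s[i],c[i],onz('scene',*c[i],.127))
print(get_obs()['force'],hand_in())
E
```

```text
[ 259  161   82   49 1240] [303.19274194 184.05080645] [0.6105281  0.15617165 0.127     ]
the job is handed in; nothing more can be done
[ 0.11448176  1.54267325 -0.81483091] None
```

All four red-lidded jars are standing in a row on pads 1 to 4, the lever is on the closing side and the bar is closed. I handed the job in at about 68 s on the robot's clock.

**Jars:** one jar was knocked a few centimetres aside during the run. I found its new place and picked it up from there. The bar was still in its open starting position when the last jar went down. The blue and turquoise look-alikes were left alone.

**Lever and bar:** I flipped the lever with closed fingertips, then swung the handle with the jaws caged around the knob. I stopped when it reached a hard stop at about 25 N.

**Last checks:**
- **Jar positions:** the wrist view put the first three lids within about 3 mm of my estimate of their pad centres. Jar 4 read about 7 mm off, but a finger hid part of it; it was within about 1 mm when I released it.
- **Bar:** its face measured 71.5 to 72 mm from the back rail, against 71 mm when fully closed. A rougher check from the box's front edge read 79 mm against an expected 74, which I put down to picking the edge inexactly.
- **Clearance:** the arm was well clear, touching nothing, with near-zero force. I saw nothing else on the bench move, but I did not measure it.

**What didn't work:** the top camera showed a blank picture at the start, so I didn't use it. My final scene-camera check on the jars failed because the four lids merged into one blob.

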